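# Clamp a vase foot-up in the trimming jig

## Task

Get the square clay vase ready for trimming its foot: swing the jig's gauge arm back to its stop, stand the vase upside down (mouth down) and squarely on the jig plate in the open bay between the fence and the clamp slide, let go of it, then push the slide fully home against its end stop so that the vase is held between the slide's gate and the fence. Set the vase down without dropping or knocking it, and leave everything else on the bench where it is.

Things in the scene. Friction and masses are not known exactly. Their poses are not given: they have to be found in the camera images.
- vase: square clay vase, 56 x 56 mm, 90 mm tall, straight sides, 6 mm walls and bottom, 0.2 to 0.4 kg. Starts upright, mouth up, with 70 mm clear bench around it. Origin: centre of the outside of its bottom; z points from bottom to mouth, x and y square to its sides. Grasps tilted 45 deg can turn it over in two quarter turns: lay it on its side, let go, take it again leaning in from its bottom's side
- jig: trimming jig fixed to the bench. Origin: centre of the underside of its plate, 130 (x) x 250 (y) x 15 mm, top at z = 15 mm. Steel fence at the -y end, slide at the +y end, the vase's bay between. Low guide rails stand 10 mm above the plate, inner faces at x = +-56 mm. A 26 mm post carrying the gauge arm stands at x = 105, y = -45 mm. Pushed home, the vase is centred near y = -81 mm
- slide (a joint): clamp slide, metres: 0 = open (starts 0 to 0.02), 0.100 = home at its rigid end stop; moves to the jig's -y. It stays where left; friction about 5 N, plus up to 4 N to push the vase along the plate. At home 58 mm remain between gate and fence for the 56 mm vase
- slide_grip (a point): centre of the top of the slide's wooden grip: an upright block 18 mm (jig x) x 36 mm (jig y), rising from z = 36 mm to z = 86 mm (this point), the only tall thing on the slide; 30 mm behind (jig +y of) the gate's face. Its +y face is 18 mm from this point.
- gauge (a joint): gauge arm hinge, radians: 0 to 0.35 at the start, when the arm lies over the bay; 1.75 = swung back to its stop, lying along jig +y beside the slide, on the far side from the robot. Seen from above it turns clockwise as the value grows (its far end passes on the robot's side, then over the slide). It stays where it is left; about 1 to 2 N at the knob moves it.
- gauge_knob (a point): centre of the top of the round wooden knob (20 mm diameter, 46 mm tall above the arm, its top 210 mm above the bench) at the free end of the gauge arm, 140 mm from the hinge axis. The arm is a bar 22 mm wide, 150 to 164 mm above the bench; a thin pointer hangs from its end to 122 mm.
- gauge_hinge (a point): top of the gauge arm's vertical hinge axis, 169 mm above the bench
- bay (a point): point on the plate's top (z = 15 mm) in the middle of the open bay, where the upside-down vase can be set with about 40 mm free to fence and gate; jig x = 0, y = -41 mm
- fence (a point): middle of the fence's top inner edge (jig x = 0, y = -110, z = 55 mm); the fence is 110 mm wide
- gate (a point): middle of the top edge of the gate's face: an upright plate on the slide, 90 mm wide, top at z = 57 mm, at jig y = 48 mm minus the joint value
- bowl: bystander, leave alone: dark bowl, 120 mm across, 50 mm high
- mug: bystander, leave alone: clay mug, 84 mm across, 90 mm high, with a handle
- jar: bystander, leave alone: white jar with a cap, 80 mm across, 100 mm high
- brush: bystander, leave alone: wooden brush lying flat, 170 mm long
- scraper: bystander, leave alone: dark-handled scraper lying flat, 180 mm long
- prop: bystander, leave alone: white kiln prop (a tube), 48 mm across, 70 mm high
- rib: bystander, leave alone: flat wooden rib, 110 x 55 x 8 mm
Things that resemble listed ones, but are neither listed nor needed, are in the scene too. Leave any purple, turquoise or yellow look-alike of the vase alone.

How it is judged (in metres and radians):
On the way, in this order (a step that is already met when the one before it is completed fails the run):
1. gauge arm swung back to its stop (value of joint gauge above 1.6 rad), for 0.2 s.
2. vase standing upside down on the plate in the open bay, let go, with the slide not yet home (angle between vase's own z axis and vertical above 3.05 rad and z of vase in the frame of jig between 0.101 and 0.109 m and x of vase in the frame of jig between -0.022 and 0.022 m and contact force between the fingers and vase below 0.1 N and linear speed of vase below 0.02 m/s and y of vase in the frame of jig between -0.086 and 0.03 m and value of joint slide below 0.08 m), for 0.2 s.
At the end, for the whole second after the job is handed in: vase upside down (within 5 deg), still, on the jig plate, within 22 mm of its middle line, centre within 5 mm of jig y = -81 mm (between fence and gate); slide within 2 mm of its end stop (joint above 0.098); gauge arm back at its stop (above 1.55 rad) (angle between vase's own z axis and vertical above 3.05 rad and z of vase in the frame of jig between 0.101 and 0.109 m and x of vase in the frame of jig between -0.022 and 0.022 m and contact force between the fingers and vase below 0.1 N and y of vase in the frame of jig between -0.086 and -0.076 m and value of joint slide above 0.098 m and value of joint gauge above 1.55 rad and linear speed of vase below 0.01 m/s); the robot touches nothing.
It fails at once if the vase is let fall or knocked over (faster than 0.6 m/s while not held) (contact force between the fingers and vase below 0.1 N and linear speed of vase above 0.6 m/s).
It fails at once if the vase is struck hard on the jig (over 120 N) (contact force between vase and jig above 120 N).
It fails at once if a bystander is moved by more than 25 mm (distance of any of bowl, mug, jar, brush, scraper, prop, rib from where it was at the start of the episode above 0.025 m).
It also fails if it takes over 72 s, if anything falls off the work surface, if the arm or the gripper's body presses on something with over 40 N, if the wrist force passes 120 N, or if a joint passes its speed limit or range.

## Robot

A 6-joint arm with a two-finger parallel gripper is mounted at the origin on the work surface. World frame = base frame: x ahead of the robot, y to its left, z up, the work surface at z = 0. Lengths are in mm, angles in rad, forces in N, time in s.
With the tool pointing down it reaches from about 400 to 925 mm from the base axis. Payload 12.5 kg.
Tool frame: the origin (TCP) lies midway between the tips of the shut fingers; the grasp point (between the pads) lies 19 mm behind it; z points along the fingers, y is the line along which they close (so a half turn about z gives the same grasp; the last joint's range is limited). The gripper opens to 95 mm and grips with 3 to 60 N. Pads are 20 mm wide; open, the fingers measure 119 mm over their backs; the gripper's body (75 mm by 180 mm) begins 59 mm behind the grasp point.
Start: joints at [1.149, 0.491, 1.559, -0, 1.092, -0.106], TCP at [194.094, 594.116, 214.661] pointing down, gripper open.
Joint ranges: [-3.1, 3.1], [-0.84, 2.19], [0.05, 2.79], [-1.13, 4.28], [0.06, 2.93], [-2.69, 2.69]. Speed limits (rad/s): [2.22, 2.22, 2.79, 3.14, 3.14, 3.14].

## Interface

Orientations are given as [roll, pitch, yaw] about the fixed x, y, z axes, in that order (R = Rz(yaw) Ry(pitch) Rx(roll)).
In Python, from cell import env gives the robot as it stands.
- The arm moves only by the tool carry_out, never from a script. Its argument "series" is a list of rows, each a list of 4 numbers: the shift along the world's x, y, z normalised to -1 to 1, where 1 is 5 cm, then the turn about the world's z normalised to -1 to 1, where 1 is 6 degrees. In form: [[x, y, z, turn], ...]. A call has exactly 5 rows; each row shifts and turns the commanded pose from where the row before left it; what a row does not reach is not made up. A row lasts 1/10 s, in which the tool goes at most 50 mm and 8.59 degrees, less where a joint would pass 70% of its speed; a pose out of reach is approached as far as the arm can. A call with a number of a shift or a turn outside -1 to 1 is refused whole. A call with a gripper value outside its range is refused whole. "fingers" is the closure, from -1 (fully open) to 1 (shut), set as the call begins (left out, the last holds). The fingers move at their own pace and stop on an object; the grip force is fixed at half the most. Time passes only in rows, so rows that do not move let the fingers close, or fill a call up. It gives the time, the measured TCP pose, the force, the opening and the grip force at its end, in the units of the state.
- env.state(): the state, without advancing time (a new reading comes with each control period).
- env.read_camera(name): name is "scene" or "top" or "wrist"; returns the picture (384x512x3 uint8, red, green, blue); there is no depth.
- env.calibration(name): a dict with "K" (3x3 intrinsics, pixels), "pose" (4x4, takes a point from camera to world coordinates). Camera axes: x right, y down, z forward; pixel columns grow to the right and rows downward; lengths in mm; the calibration is good to about 2 mm. A picture is of the moment at which its call begins: read the wrist's pose just before it. calibration takes no time and is no camera call; for the wrist camera it gives the pose at the moment of the call.
- env.job_done(): hands the job in; it is judged then, once.
Trained networks look in the newest picture that a camera, given by its name, has taken for a name from the list of things; names that differ only in an ending like _2 or _b are one class to them, and where a whole thing is asked for, a point or a joint stands for the part that bears it (a point fixed in the world has none). Each returns a list of dicts, best first, with "conf" (0 to 1); they miss things now and then, are a little off and sometimes report something else, mostly with a low value. They report only what shows in the picture. A call takes as long as a camera call. They do not tell look-alikes from the thing itself.
- env.look_for(camera, label): "position" ([row, column] as shares, 0 to 1, of the picture: columns of its width, rows of its height, amid what is visible of it).
The state is a dict: "t": time; "joints": joint angles; "qvel": joint speeds; "tau": joint torques, N m; "eef_pos": TCP position; "tcp_rot": TCP orientation; "ft_force": force on the tool from outside, world axes, zero at the start; "moment": the same for the moment, N m; "opening": opening from 0.0 (shut) to 1.0 (fully open); "grip_force": force on a finger pad.
Only numpy, scipy, OpenCV 4.12 (cv2) and the standard library are available. Lean on these libraries where they do the work, as an engineer would, in place of code of your own. Each camera call takes 0.05 s, during which the arm holds its last target. There are 200 camera calls.

## Working session

There is one attempt and no reset: what is moved stays moved. The work goes in short steps, Python scripts to look and compute and a tool call to move; the robot and the scene stay as the last step left them, time stands still between calls to the robot, and variables do not carry over. Pictures are saved under pics/ and viewed, at most 10 in all, crops included, and the job is handed in when it is done.

Besides the shell and the picture viewer there is one more tool, called as name(argument=value, ...), one argument or row to a line, values as JSON. carry_out: Moves the arm, as the interface text tells. Its arguments: {"type":"object","properties":{"series":{"type":"array","items":{"type":"array","items":{"type":"number","minimum":-1,"maximum":1}}},"fingers":{"type":"number"}},"required":["series"]}

```bash
ls; mkdir -p pics; cat > h.py <<'E'
import numpy as np,cv2
from cell import env
def snap(cam,name):
    C=env.calibration(cam);im=env.read_camera(cam);cv2.imwrite(f'pics/{name}.png',im[:,:,::-1]);return im,C
def ray(C,rc,frac=True):
    r,c=(rc[0]*384,rc[1]*512) if frac else rc
    P=np.array(C['pose']);d=P[:3,:3]@np.linalg.inv(C['K'])@[c,r,1];return P[:3,3],d/np.linalg.norm(d)
def atz(C,rc,z,frac=True):
    o,d=ray(C,rc,frac);return o+d*(z-o[2])/d[2]
def tri(rs):
    A=sum(np.eye(3)-np.outer(d,d) for o,d in rs);b=sum((np.eye(3)-np.outer(d,d))@o for o,d in rs);p=np.linalg.solve(A,b)
    return p,[np.linalg.norm(np.cross(p-o,d)) for o,d in rs]
def proj(C,p):
    q=np.linalg.inv(C['pose'])@np.r_[p,1];q=np.array(C['K'])@q[:3];return q[:2]/q[2]
E
python3 - <<'E'
from h import *
np.set_printoptions(precision=1,suppress=True)
ims=[]
D={}
for cam in('scene','top'):
    im,C=snap(cam,cam+'0');ims.append(im)
    print(cam,np.array(C['pose'])[:3,3],C['K'][0][0])
    for l in 'vase gauge_knob gauge_hinge slide_grip fence gate bay jig mug bowl jar prop rib brush scraper'.split():
        r=env.look_for(cam,l)
        D[cam,l]=(C,r)
        print(l,[(round(x['conf'],2),[int(x['position'][0]*384),int(x['position'][1]*512)]) for x in r[:3]])
H=dict(vase=45,gauge_knob=210,gauge_hinge=169,slide_grip=86,fence=55,gate=57,bay=15,mug=45,bowl=25,jar=50,prop=35,rib=4,brush=8,scraper=8)
for l,z in H.items():
    rr=[]
    for cam in('scene','top'):
        C,r=D[cam,l]
        if r: print(l,cam,[atz(C,x['position'],z) for x in r[:2]]);rr.append(ray(C,r[0]['position']))
    if len(rr)==2:print('  tri',*tri(rr))
print(env.state())
cv2.imwrite('pics/both.png',np.vstack(ims)[:,:,::-1][:, :])
E
cd pics; python3 -c "
import cv2
cv2.imwrite('scene0b.png',cv2.resize(cv2.imread('scene0.png'),(800,600)));cv2.imwrite('top0b.png',cv2.resize(cv2.imread('top0.png'),(800,600)))"
```

```text
pics
scene [1437.2  265.2  761.5] 358.77014485911144
vase [(0.92, [192, 368]), (0.88, [213, 358]), (0.76, [239, 345])]
gauge_knob [(0.18, [200, 308])]
gauge_hinge [(0.87, [181, 181])]
slide_grip [(0.73, [220, 219])]
fence [(0.57, [215, 198])]
gate [(0.89, [218, 221])]
bay [(0.82, [217, 195])]
jig [(0.79, [215, 195])]
mug [(0.88, [236, 416])]
bowl [(0.61, [272, 292]), (0.25, [218, 219])]
jar [(0.73, [186, 125])]
prop []
rib [(0.42, [198, 307])]
brush []
scraper [(0.63, [280, 366])]
top [ 206.9   10.8 1801.7] 480.4517870248156
vase [(0.88, [169, 174]), (0.88, [185, 216]), (0.81, [208, 173])]
gauge_knob []
gauge_hinge [(0.76, [160, 323])]
slide_grip [(0.74, [174, 293])]
fence [(0.6, [173, 314])]
gate [(0.68, [175, 289])]
bay [(0.79, [177, 312])]
jig [(0.57, [175, 314])]
mug [(0.92, [188, 127])]
bowl [(0.89, [125, 215])]
jar [(0.96, [190, 394]), (0.7, [159, 325])]
prop [(0.46, [156, 370]), (0.36, [173, 175])]
rib [(0.27, [189, 392])]
brush [(0.63, [234, 274]), (0.32, [174, 289])]
scraper [(0.82, [144, 163])]
vase scene [array([278.9, 353.4,  45. ]), array([419.6, 325.2,  45. ])]
vase top
[... 1880 characters left out ...]
.3 -132.8  217. ] [np.float64(307.2928365764161), np.float64(307.2928365764161)]
brush top [array([340.4, -64.7,   8. ]), array([ 567.2, -115.9,    8. ])]
scraper scene [array([679.2, 367. ,   8. ])]
scraper top [array([672.9, 369.6,   8. ])]
  tri [674.2 369.1   3.3] [np.float64(1.4316304685302101), np.float64(1.4316304685302792)]
{'t': 1.6, 'joints': array([ 1.1,  0.5,  1.6,  0. ,  1.1, -0.1]), 'qvel': array([ 0.,  0.,  0., -0.,  0., -0.]), 'tau': array([ -0. , -61.2, -25.8,   0.1,   0. ,   0. ]), 'eef_pos': array([194.1, 594.1, 214.7]), 'tcp_rot': array([3.1, 0. , 2.8]), 'ft_force': array([0.3, 0. , 0.2]), 'moment': array([-0., -0., -0.]), 'grip_force': 0.0, 'opening': 1.0003065383808944}
```

View pics/scene0b.png

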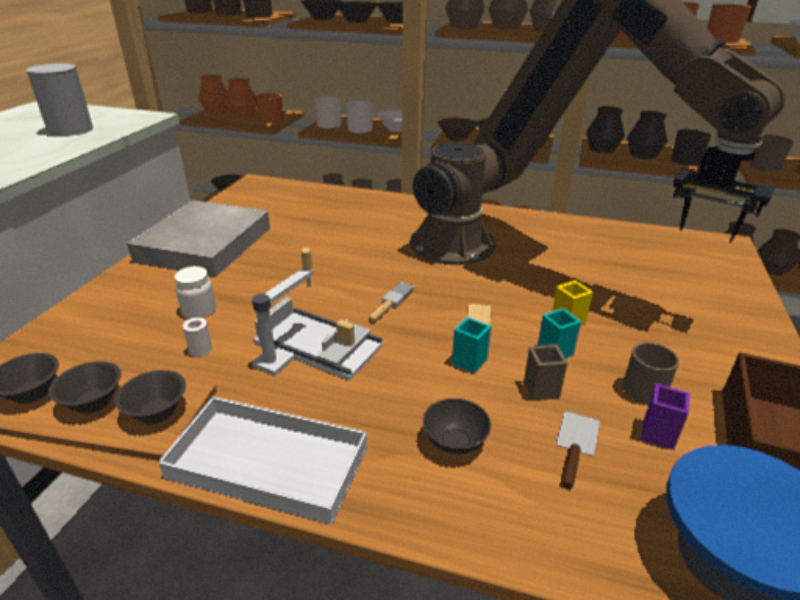

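View pics/top0b.png

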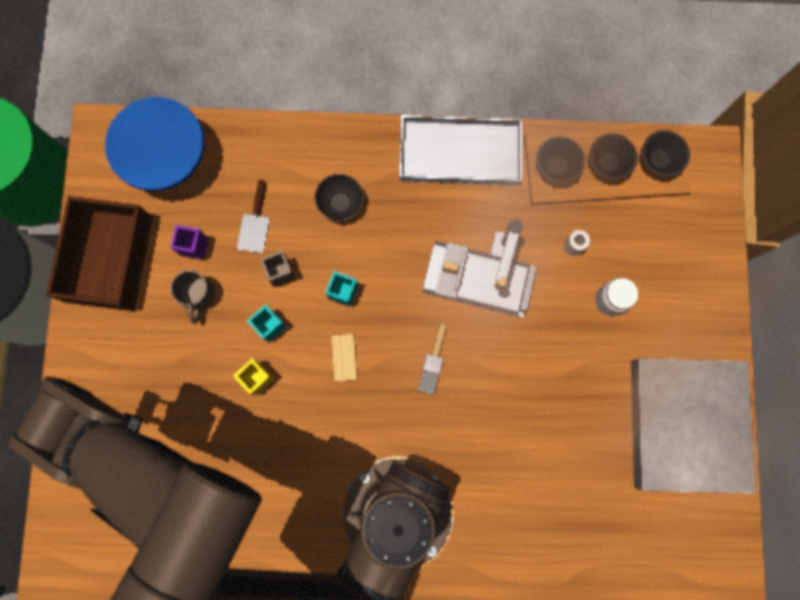

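```bash
python3 - <<'E'
from h import *
np.set_printoptions(precision=1,suppress=True)
s=.64
T=env.calibration('top');S=env.calibration('scene')
for n,t,sc in[('knob',(503,282),(307,249)),('grip',(451,264),(346,322)),('vase top',(276,264),(547,352))]:
    print(n,tri([ray(T,(t[1]*s,t[0]*s),False),ray(S,(sc[1]*s,sc[0]*s),False)]))
for p in[(434,243),(535,265),(525,313),(424,291)]:print(atz(T,(p[1]*s,p[0]*s),15,False))
st=env.state();W=env.calibration('wrist')
from scipy.spatial.transform import Rotation as R
Rt=R.from_euler('xyz',st['tcp_rot']).as_matrix();P=np.array(W['pose'])
print('cam in tool',Rt.T@(P[:3,3]-st['eef_pos']),'\n',Rt.T@P[:3,:3],W['K'],st['tcp_rot'])
im=cv2.imread('pics/top0.png')
a=cv2.resize(im[140:215,260:360],(800,600),interpolation=cv2.INTER_CUBIC);cv2.imwrite('pics/crop1.png',a)
E
```

```text
knob (array([ 509.9, -210.6,  209.4]), [np.float64(2.873384506501144), np.float64(2.8733845065011385)])
grip (array([ 572.2, -105.8,   88.7]), [np.float64(2.683821703582027), np.float64(2.6838217035819714)])
vase top (array([558.9, 298.3,  95.4]), [np.float64(1.0613156632705192), np.float64(1.0613156632705734)])
[640. -71.  15.]
[ 592.8 -318.8   15. ]
[ 473.7 -294.3   15. ]
[520.1 -49.3  15. ]
cam in tool [  74.2    0.4 -169.9] 
 [[-0.  -1.  -0.3]
 [ 1.   0.  -0. ]
 [ 0.  -0.3  1. ]] [[322.4   0.  251.1]
 [  0.  322.4 190.3]
 [  0.    0.    1. ]] [3.1 0.  2.8]
```

View pics/crop1.png

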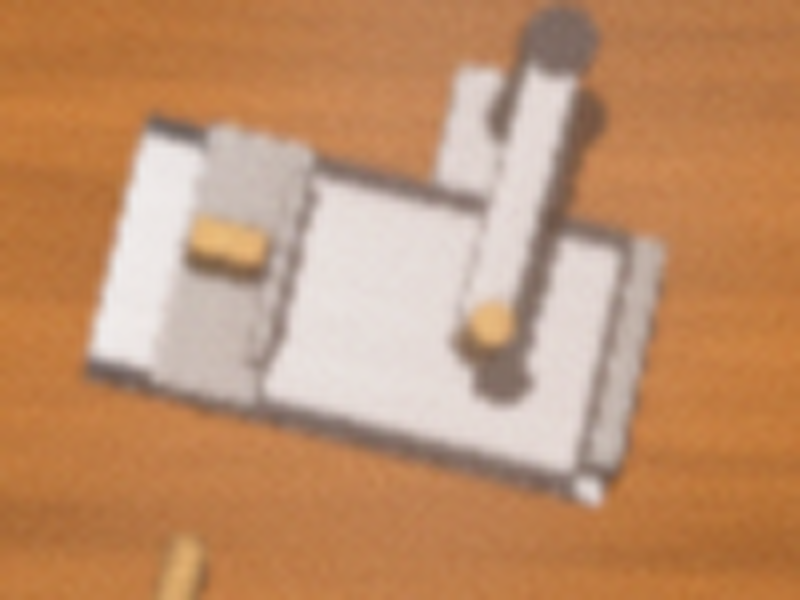

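carry_out(
  series=[
    [0.6,-0.58,0.38,0],
    [0.6,-0.58,0.38,0],
    [0.6,-0.58,0.38,0],
    [0.6,-0.58,0.38,0],
    [0.6,-0.58,0.38,0],
  ],
)

```text
t: 2.1
eef_pos: [345.0, 447.8, 310.6]
tcp_rot: [3.141, 0.0, 2.826]
ft_force: [-0.2, 0.7, 0.0]
opening: 1.002
grip_force: 0.0
```

carry_out(
  series=[
    [0.6,-0.58,0.38,0],
    [0.6,-0.58,0.38,0],
    [0.6,-0.58,0.38,0],
    [0.6,-0.58,0.38,0],
    [0.6,-0.58,0.38,0],
  ],
)

```text
t: 2.6
eef_pos: [495.0, 302.7, 405.7]
tcp_rot: [3.141, 0.0, 2.826]
ft_force: [0.1, 0.3, -0.3]
opening: 0.999
grip_force: 0.0
```

```bash
python3 - <<'E'
from h import *
im,C=snap('wrist','w1');np.savez('w1',K=C['K'],pose=C['pose']);print(env.state()['eef_pos'],env.state()['t'])
E
```

```text
[499.13045191 299.36665489 408.22244279] 2.65
```

carry_out(
  series=[
    [0,-0.95,0,0],
    [0,-0.95,0,0],
    [0,-0.95,0,0],
    [0,-0.95,0,0],
    [0,-0.95,0,0],
  ],
)

```text
t: 3.15
eef_pos: [493.6, 64.9, 404.8]
tcp_rot: [3.141, 0.0, 2.826]
ft_force: [0.4, -0.6, -0.2]
opening: 1.0
grip_force: 0.0
```

carry_out(
  series=[
    [0,-0.95,0,0],
    [0,-0.95,0,0],
    [0,-0.95,0,0],
    [0,-0.95,0,0],
    [0,-0.95,0,0],
  ],
)

```text
t: 3.65
eef_pos: [493.6, -172.8, 404.9]
tcp_rot: [3.142, 0.0, 2.826]
ft_force: [-0.1, 0.3, 0.1]
opening: 0.999
grip_force: 0.0
```

```bash
python3 - <<'E'
from h import *
np.set_printoptions(precision=1,suppress=True)
im,C=snap('wrist','w2');np.savez('w2',K=C['K'],pose=C['pose']);print(env.state()['eef_pos'],env.state()['t'],env.state()['tcp_rot'])
T=env.calibration('top');S=env.calibration('scene')
t=cv2.imread('pics/top0.png')
for l in 'gauge_knob gauge_hinge slide_grip fence gate bay jig'.split():
    print(l,[(round(x['conf'],2),[int(x['position'][1]*512),int(x['position'][0]*384)]) for x in env.look_for('wrist',l)[:2]])
a=cv2.imread('pics/w1.png');b=cv2.imread('pics/w2.png')
cv2.imwrite('pics/w12.png',np.vstack([cv2.resize(a,(400,300)),cv2.resize(b,(400,300))]))
for n,p,z in[('hinge',(561,37),169),('knob',(490,325),210),('grip',(228,236),86)]:print(n,atz(T,(140+p[1]/8,260+p[0]/8),z,False))
cv2.imwrite('pics/w2b.png',cv2.resize(b,(800,600),interpolation=cv2.INTER_CUBIC))
cv2.imwrite('pics/w1b.png',cv2.resize(a,(800,600),interpolation=cv2.INTER_CUBIC))
E
```

```text
[ 493.7 -178.3  404.1] 3.7 [-3.1 -0.   2.8]
gauge_knob [(0.82, [231, 223]), (0.45, [479, 220])]
gauge_hinge [(0.69, [235, 221])]
slide_grip [(0.57, [299, 177]), (0.27, [250, 183])]
fence [(0.79, [248, 185])]
gate [(0.69, [298, 176])]
bay [(0.62, [252, 183])]
jig [(0.97, [250, 185])]
hinge [ 648.  -247.3  169. ]
knob [ 510.3 -211.   210. ]
grip [ 571.6 -108.1   86. ]
```

View pics/w2b.png

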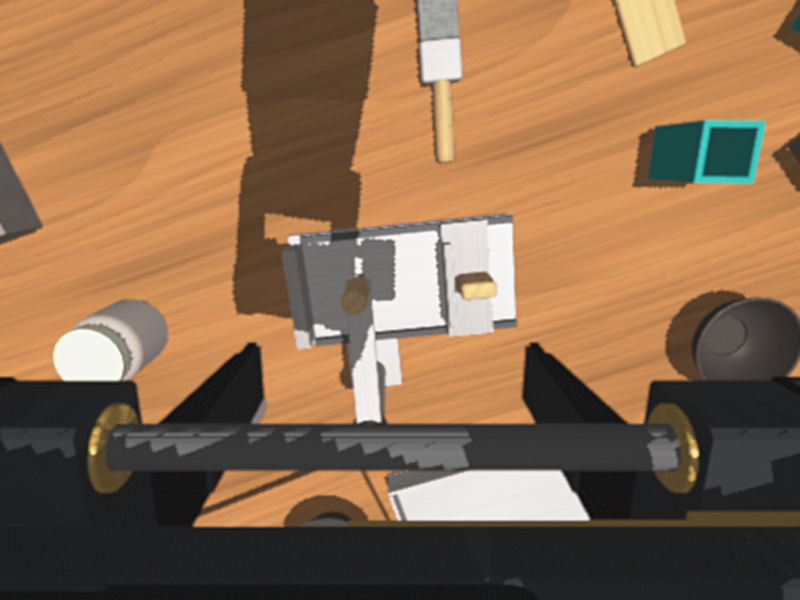

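View pics/w1b.png

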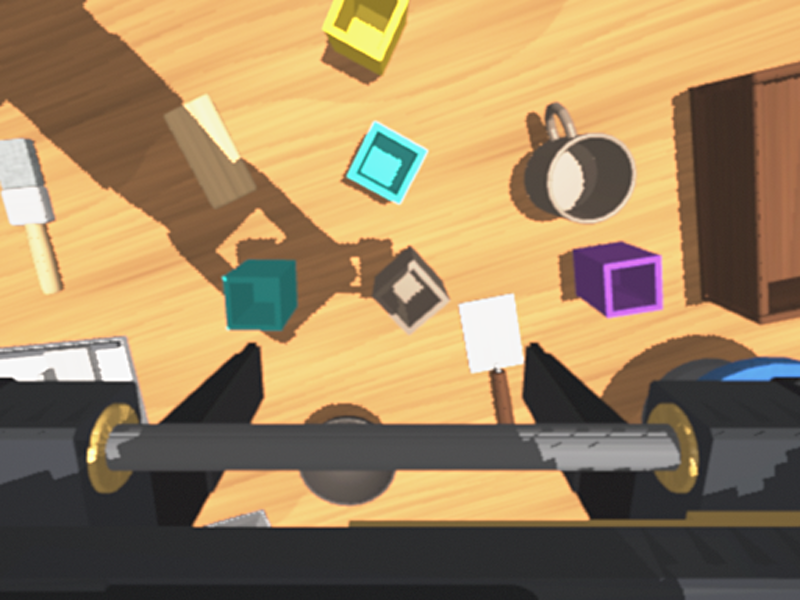

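```bash
python3 - <<'E'
from h import *
a=cv2.imread('pics/w1.png');b=cv2.imread('pics/w2.png')
L=cv2.resize(b[130:230,170:340],(800,470),interpolation=cv2.INTER_CUBIC)   # x4.706
Rr=cv2.resize(a[150:220,225:300],(400,373),interpolation=cv2.INTER_CUBIC)
cv2.imwrite('pics/c3.png',L);cv2.imwrite('pics/c4.png',cv2.resize(a[150:225,220:320],(800,600),interpolation=cv2.INTER_CUBIC))
E
```

```text
(no output)
```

View pics/c3.png

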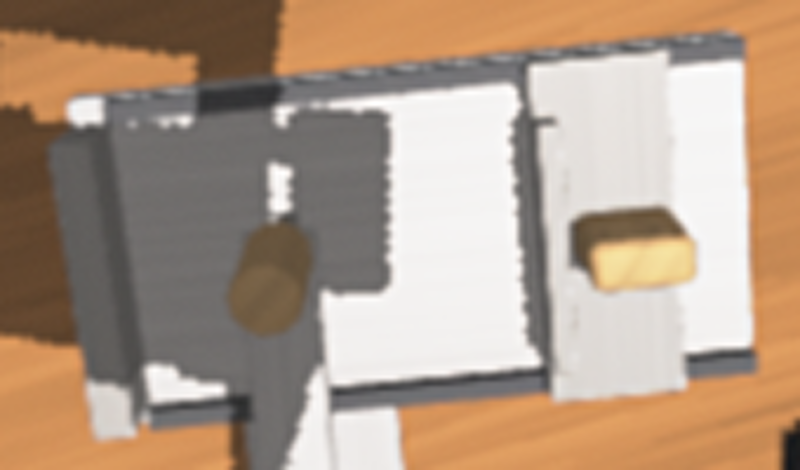

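View pics/c4.png

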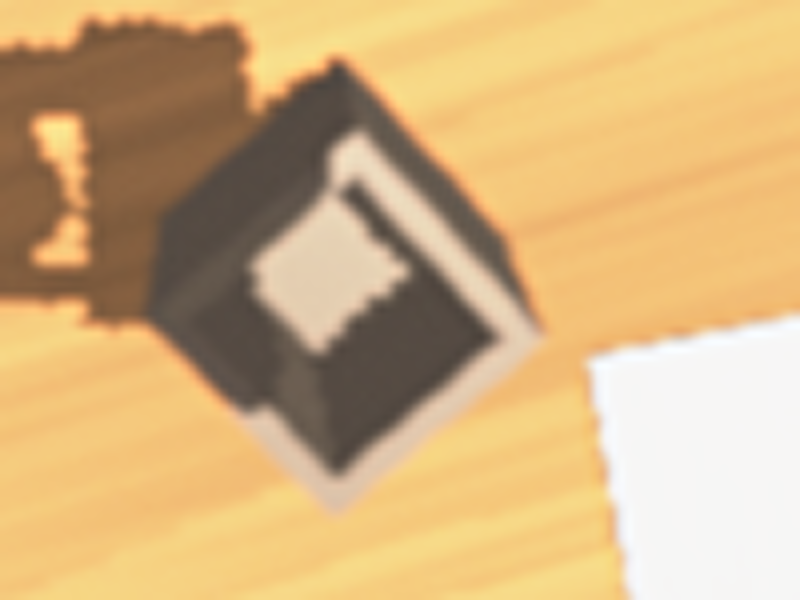

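```bash
python3 - <<'E'
from h import *
np.set_printoptions(precision=1,suppress=True)
C2=np.load('w2.npz');C1=np.load('w1.npz');T=env.calibration('top');S=env.calibration('scene')
c3=lambda p,z:atz(C2,(130+p[1]/4.706,170+p[0]/4.706),z,False)
for n,p,z in[('grip',(643,263),86),('knob',(268,298),210),('edge a',(745,60),15),('edge b',(752,350),15),('railU l',(105,97),25),('railU r',(743,35),25),('railL l',(152,405),25),('railL r',(755,352),25),('gate a',(527,68),57),('gate b',(552,365),57),('fence in a',(105,130),55),('fence in b',(140,385),55)]:print(n,c3(p,z))
v=np.array([atz(C1,(150+y/8,220+x/8),90,False) for x,y in[(345,127),(543,335),(337,510),(150,310)]]);print(v,v.mean(0))
d=np.diff(np.vstack([v,v[:1]]),axis=0);print(np.linalg.norm(d,axis=1),np.degrees(np.arctan2(d[:,1],d[:,0])))
rW=lambda x,y:ray(C1,(150+y/8,220+x/8),False)
print('vase tri',tri([rW(344,320),ray(T,(264*.64,276*.64),False),ray(S,(352*.64,547*.64),False)]))
r2=lambda p:ray(C2,(130+p[1]/4.706,170+p[0]/4.706),False)
rt=lambda p:ray(T,(140+p[1]/8,260+p[0]/8),False)
print('knob',tri([r2((268,298)),rt((490,325)),ray(S,(249*.64,307*.64),False)]))
print('grip',tri([r2((643,263)),rt((228,236)),ray(S,(322*.64,346*.64),False)]))
E
```

```text
grip [ 572.1 -107.    86. ]
knob [ 513.9 -209.3  210. ]
edge a [531.  -44.6  15. ]
edge b [640.5 -70.   15. ]
railU l [ 469.7 -271.    25. ]
railU r [520.1 -44.9  25. ]
railL l [ 586.5 -296.2   25. ]
railL r [637.8 -70.5  25. ]
gate a [ 502.4 -123.7   57. ]
gate b [ 607.4 -145.7   57. ]
fence in a [ 477.9 -268.4   55. ]
fence in b [ 569.1 -289.7   55. ]
[[521.2 313.5  90. ]
 [572.7 337.8  90. ]
 [594.7 288.6  90. ]
 [544.  266.4  90. ]] [558.2 301.6  90. ]
[56.9 54.  55.4 52.3] [  25.3  -65.9 -156.4  115.8]
vase tri (array([557.8, 299.6,  94. ]), [np.float64(2.5889077253696877), np.float64(2.5702441117507195), np.float64(0.6254474529095144)])
knob (array([ 511.6, -209. ,  210.5]), [np.float64(2.137778756204385), np.float64(2.341929702169171), np.float64(2.2033921404845054)])
grip (array([ 571. , -106.3,   87.7]), [np.float64(1.0274888062460783), np.float64(1.685624924569777), np.float64(2.6438850494364567)])
```

carry_out(
  series=[
    [0.18,-0.38,-0.5,0],
    [0.18,-0.39,-0.5,0],
    [0,0,-0.5,0],
    [0,0,-0.5,0],
    [0,0,0,0],
  ],
  fingers=0.2,
)

```text
t: 4.55
eef_pos: [511.4, -207.9, 302.1]
tcp_rot: [3.141, -0.005, 2.827]
ft_force: [-0.3, -0.3, 0.1]
opening: 0.635
grip_force: 0.0
```

carry_out(
  series=[
    [0,0,0,0],
    [0,0,0,0],
    [0,0,0,0],
    [0,0,0,0],
    [0,0,0,0],
  ],
)

```text
t: 5.05
eef_pos: [512.1, -209.4, 305.1]
tcp_rot: [-3.142, 0.001, 2.826]
ft_force: [-0.3, -0.5, -0.1]
opening: 0.402
grip_force: 0.0
```

```bash
python3 - <<'E'
from h import *
s=env.state();print(s['eef_pos'],s['tcp_rot'],s['joints'],s['opening'])
h=np.array([648.3,-245.7]);p=np.array([512,-209.5]);r=141;a0=np.arctan2(*(p-h)[::-1]);a1=np.radians(180-12.7)-1.79
a=np.linspace(a0,a1,21);q=h+r*np.c_[np.cos(a),np.sin(a)]
print(np.degrees([a0,a1]),(a0-a1)/20/np.radians(6));print(np.round(np.diff(q,axis=0)/50,3).tolist(),q[-1])
E
```

```text
[ 512.13331205 -209.38557179  305.13788003] [-3.14154754e+00  7.19322552e-04  2.82579972e+00] [-5.07548539e-01  3.06023497e-01  1.60889649e+00  9.86138225e-05
  1.22595794e+00 -1.76258522e+00] 0.402034454216557
[165.12615861  64.74055467] 0.8365466994850246
[[0.074, 0.236], [0.094, 0.228], [0.114, 0.219], [0.132, 0.208], [0.15, 0.196], [0.167, 0.182], [0.182, 0.167], [0.196, 0.15], [0.208, 0.133], [0.219, 0.114], [0.228, 0.094], [0.236, 0.074], [0.241, 0.053], [0.245, 0.032], [0.247, 0.01], [0.247, -0.012], [0.245, -0.033], [0.241, -0.054], [0.235, -0.075], [0.228, -0.096]] [ 708.46721479 -118.18174145]
```

carry_out(
  series=[
    [0,0,-0.6,0],
    [0,0,-0.6,0],
    [0,0,-0.6,0],
    [0,0,-0.5,0],
    [0,0,-0.28,0],
  ],
)

```text
t: 5.55
eef_pos: [511.5, -209.2, 173.9]
tcp_rot: [3.141, -0.002, 2.826]
ft_force: [0.9, -0.2, 0.2]
opening: 0.402
grip_force: 0.0
```

```bash
python3 - <<'E'
from h import *
b,C=snap('wrist','w3');s=env.state();print(s['eef_pos'],s['ft_force'],proj(C,s['eef_pos']))
print(env.look_for('wrist','gauge_knob')[:2])
E
```

```text
[ 511.11074649 -208.93712386  172.48866269] [-0.75320261  0.70235709 -1.5901898 ] [250.85878164 234.47662597]
[{'position': [0.6815, 0.4893], 'conf': 0.96}, {'position': [0.5076, 0.7045], 'conf': 0.57}]
```

View pics/w3.png

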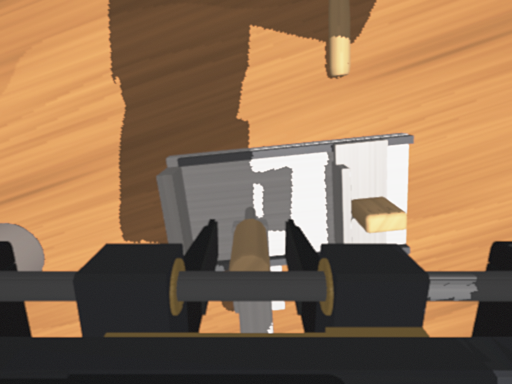

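Knob (~250,262) stands between the fingers (tips ~214/290). Now swing it along the arc.

carry_out(
  series=[
    [0.074,0.236,0,-0.84],
    [0.094,0.228,0,-0.84],
    [0.114,0.219,0,-0.84],
    [0.132,0.208,0,-0.84],
    [0.15,0.196,0,-0.84],
  ],
)

```text
t: 6.15
eef_pos: [540.7, -154.8, 176.9]
tcp_rot: [3.141, 0.001, 2.382]
ft_force: [0.0, -1.2, -1.3]
opening: 0.4
grip_force: 0.6
```

carry_out(
  series=[
    [0.167,0.182,0,-0.84],
    [0.182,0.167,0,-0.84],
    [0.196,0.15,0,-0.84],
    [0.208,0.133,0,-0.84],
    [0.219,0.114,0,-0.84],
  ],
)

```text
t: 6.65
eef_pos: [589.4, -117.5, 176.9]
tcp_rot: [3.141, 0.001, 1.943]
ft_force: [-0.2, -2.1, -0.5]
opening: 0.402
grip_force: 0.6
```

carry_out(
  series=[
    [0.228,0.094,0,-0.84],
    [0.236,0.074,0,-0.84],
    [0.241,0.053,0,-0.84],
    [0.245,0.032,0,-0.84],
    [0.247,0.01,0,-0.84],
  ],
)

```text
t: 7.15
eef_pos: [649.3, -104.4, 176.9]
tcp_rot: [3.141, 0.0, 1.503]
ft_force: [-1.5, -0.8, 0.9]
opening: 0.404
grip_force: 0.5
```

carry_out(
  series=[
    [0.247,-0.012,0,-0.84],
    [0.245,-0.033,0,-0.84],
    [0.241,-0.054,0,-0.84],
    [0.235,-0.075,0,-0.84],
    [0.228,-0.096,0,-0.84],
  ],
)

```text
t: 7.65
eef_pos: [698.1, -117.9, 175.8]
tcp_rot: [-3.116, 0.012, 1.065]
ft_force: [-74.9, -11.7, 23.6]
opening: 0.635
grip_force: 30.0
```

carry_out(
  series=[
    [0,0,0,0],
    [0,0,0,0],
    [0,0,0,0],
    [0,0,0,0],
    [0,0,0,0],
  ],
)

```text
t: 8.15
eef_pos: [697.4, -116.8, 175.8]
tcp_rot: [-3.115, 0.01, 1.068]
ft_force: [-65.4, 4.4, 21.9]
opening: 0.61
grip_force: 30.0
```

```bash
python3 - <<'E'
from h import *
for cam in('wrist','top'):
    b,C=snap(cam,cam+'4')
    for n in('gauge_knob','gauge_hinge'):
        for r in env.look_for(cam,n)[:2]:print(cam,n,r['conf'],atz(C,r['position'],210 if 'k' in n else 169))
s=env.state();print(s['eef_pos'],s['ft_force'])
E
```

```text
wrist gauge_knob 0.9 [ 692.93457118 -109.00179424  210.        ]
wrist gauge_hinge 0.75 [ 680.66619339 -126.1298216   169.        ]
top gauge_knob 0.47 [ 635.11584711 -226.99280807  210.        ]
top gauge_hinge 0.69 [ 652.96381746 -232.73300932  169.        ]
[ 697.35574292 -116.74203231  175.7790121 ] [-65.08690587   5.85792797  22.62389913]
```

carry_out(
  series=[
    [-0.2,0.09,0,0],
    [-0.16,0.08,0,0],
    [0,0,0,0],
    [0,0,0.1,0],
    [0,0,0.2,0],
  ],
)

```text
t: 8.95
eef_pos: [689.9, -109.2, 189.9]
tcp_rot: [-3.138, 0.001, 1.067]
ft_force: [-4.6, 3.1, -5.0]
opening: 0.402
grip_force: 3.2
```

carry_out(
  series=[
    [0,0,0.5,0],
    [0,0,0.7,0],
    [0,0,0.5,0],
    [0,0,0.5,0],
    [0,0,0,0],
  ],
)

```text
t: 9.45
eef_pos: [692.2, -110.1, 305.4]
tcp_rot: [3.134, -0.002, 1.066]
ft_force: [0.5, -0.1, -0.0]
opening: 0.398
grip_force: 0.0
```

```bash
python3 - <<'E'
from h import *
for cam in('wrist','top','scene'):
    b,C=snap(cam,cam+'5')
    for n in('gauge_knob',):
        for r in env.look_for(cam,n)[:2]:print(cam,n,r['conf'],atz(C,r['position'],210 if 'k' in n else 169))
s=env.state();print(s['eef_pos'],s['tcp_rot'],s['ft_force'],s['joints'])
cv2.imwrite('pics/m5.png',np.vstack([cv2.resize(cv2.imread('pics/wrist5.png'),(400,300)),cv2.resize(cv2.imread('pics/top5.png')[100:250,220:420],(400,300))]))
E
```

```text
wrist gauge_knob 0.68 [ 678.31667716 -141.25479932  210.        ]
top gauge_knob 0.5 [ 630.46693726 -225.95243818  210.        ]
scene gauge_knob 0.77 [ 725.35419792 -126.24366801  210.        ]
scene gauge_knob 0.52 [789.84526591 -80.71340086 210.        ]
[ 690.46491524 -109.6111587   299.51595027] [-3.14017320e+00  4.58282576e-04  1.06649286e+00] [ 0.10079119  0.31788123 -0.62076566] [-2.51803907e-01  5.43296422e-01  1.23697680e+00 -9.10983712e-05
  1.36280837e+00  2.52518766e-01]
```

View pics/m5.png

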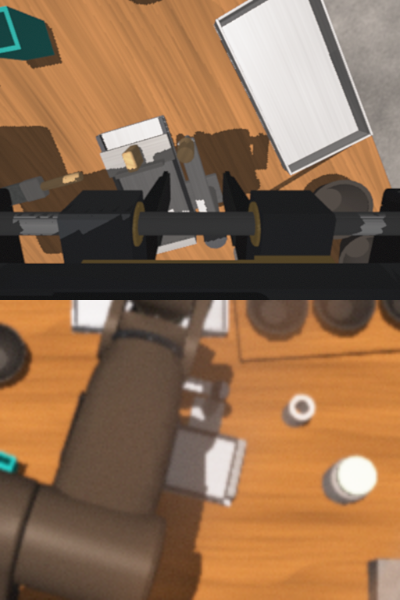

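```bash
python3 - <<'E'
from h import *
C=env.calibration('wrist');h=np.array([648.3,-245.7])
p=atz(C,(150*1.28,186*1.28),210,False)
d=p[:2]-h;print(p,np.linalg.norm(d),'gauge',np.radians(180-12.7)-np.arctan2(d[1],d[0]))
E
```

```text
[ 682.61548872 -102.88353943  210.        ] 146.88122472364205 gauge 1.5849462443140787
```

carry_out(
  series=[
    [-0.26,0.82,0,0.89],
    [-0.26,0.82,0,0.89],
    [-0.26,0.82,0,0.89],
    [-0.26,0.82,0,0.89],
    [-0.26,0.82,0,0.89],
  ],
  fingers=-1,
)

```text
t: 10.25
eef_pos: [624.8, 96.9, 300.0]
tcp_rot: [-3.141, 0.0, 1.536]
ft_force: [-0.0, 0.3, -0.8]
opening: 0.762
grip_force: 0.0
```

carry_out(
  series=[
    [-0.27,0.82,0,0.89],
    [-0.27,0.82,0,0.89],
    [-0.27,0.82,0,0.89],
    [-0.27,0.82,0,0.89],
    [-0.27,0.82,0,0.89],
  ],
)

```text
t: 10.75
eef_pos: [557.2, 302.0, 300.1]
tcp_rot: [-3.141, -0.0, 2.002]
ft_force: [0.6, -1.2, 0.1]
opening: 0.998
grip_force: 0.0
```

carry_out(
  series=[
    [0,0,-0.4,0],
    [0,0,-0.4,0],
    [0,0,-0.4,0],
    [0,0,-0.4,0],
    [0,0,0,0],
  ],
)

```text
t: 11.25
eef_pos: [557.0, 300.0, 217.6]
tcp_rot: [-3.136, -0.0, 1.999]
ft_force: [0.1, -0.2, 0.2]
opening: 0.997
grip_force: 0.0
```

```bash
python3 - <<'E'
from h import *
np.set_printoptions(precision=1,suppress=True)
im,C=snap('wrist','w6');s=env.state();print(s['eef_pos'],s['tcp_rot'],s['t'])
print('expect px',proj(C,[558,300.5,90]))
for r in env.look_for('wrist','vase'):print(r['conf'],np.array(r['position'])[::-1]*[512,384],atz(C,r['position'],45))
# cream rim segmentation
hsv=cv2.cvtColor(im,cv2.COLOR_RGB2HSV);print(C['pose'])
x,y=proj(C,[558,300.5,90]).astype(int);print(im[max(0,y-40):y+41:8,max(0,x-40):x+41:8].tolist())
E
```

```text
[557.7 300.3 219.5] [-3.1 -0.   2. ] 11.3
expect px [252.2 182.3]
0.91 [141.3 100.9] [423.4 321.2  45. ]
0.86 [397.2  18.8] [621.9 494.9  45. ]
0.86 [41.4 34.3] [313.8 340.1  45. ]
0.84 [175.2 262.6] [520.6 163.8  45. ]
0.75 [253.9 174.1] [560.4 299.3  45. ]
[[  0.9   0.4   0.1 527.7]
 [  0.4  -0.9  -0.2 368.8]
 [ -0.    0.3  -1.  387.5]
 [  0.    0.    0.    1. ]]
[[[244, 196, 120], [246, 212, 132], [251, 219, 134], [138, 106, 83], [143, 109, 84], [156, 114, 85], [158, 115, 86], [158, 115, 85], [163, 119, 87], [242, 189, 115], [242, 188, 116]], [[246, 212, 131], [246, 211, 130], [102, 89, 78], [106, 91, 79], [106, 91, 78], [105, 91, 78], [107, 92, 80], [106, 91, 79], [106, 91, 78], [246, 196, 121], [242, 190, 118]], [[246, 208, 127], [247, 221, 139], [228, 207, 177], [225, 199, 171], [228, 204, 175], [230, 209, 180], [231, 209, 181], [230, 209, 180], [230, 209, 180], [239, 195, 139], [243, 190, 117]], [[246, 210, 129], [246, 207, 128], [226, 202, 175], [227, 199, 172], [226, 203, 176], [227, 202, 175], [227, 203, 176], [226, 195, 170], [114, 100, 87], [241, 193, 131], [242, 188, 116
[... 504 characters left out ...]
 145, 124], [121, 87, 60], [135, 96, 65]], [[136, 99, 66], [133, 95, 64], [97, 84, 75], [86, 74, 66], [85, 73, 64], [86, 74, 66], [85, 73, 65], [86, 74, 66], [87, 77, 68], [120, 85, 58], [135, 97, 65]], [[137, 98, 66], [126, 92, 61], [96, 85, 75], [96, 84, 75], [96, 85, 75], [96, 84, 75], [96, 84, 75], [96, 84, 75], [95, 83, 74], [134, 96, 63], [129, 93, 62]], [[134, 96, 64], [129, 94, 63], [124, 89, 60], [136, 98, 66], [120, 86, 58], [123, 89, 60], [127, 92, 62], [124, 91, 60], [241, 186, 116], [134, 97, 65], [131, 94, 63]], [[128, 93, 61], [132, 95, 64], [132, 95, 64], [126, 90, 61], [126, 91, 61], [129, 93, 62], [126, 91, 62], [120, 87, 59], [245, 201, 123], [131, 94, 63], [130, 94, 62]]]
```

```bash
python3 - <<'E'
from h import *
np.set_printoptions(precision=1,suppress=True)
rs={}
for cam in('top','scene'):
    im,C=snap(cam,cam+'7')
    for n,z in(('gauge_knob',210),('gauge_hinge',169)):
        for r in env.look_for(cam,n)[:3]:print(cam,n,r['conf'],np.array(r['position'])[::-1]*[512,384],atz(C,r['position'],z))
    h=np.array([648.3,-245.7])
    for g in(1.55,1.65,1.75):
        a=np.radians(167.3)-g;p=h+140*np.array([np.cos(a),np.sin(a)]);print(cam,g,p,proj(C,[*p,210]))
t0=cv2.imread('pics/top0.png').astype(int);t=cv2.imread('pics/top7.png').astype(int)
d=np.abs(t-t0).sum(2)[130:215,255:365];m=(d>90).astype(np.uint8)
n,l,st,c=cv2.connectedComponentsWithStats(m)
print([(s.tolist(),(cc+[255,130]).round(1)) for s,cc in zip(st[1:],c[1:]) if s[4]>8])
A=cv2.resize(cv2.imread('pics/top7.png')[130:205,265:365],(480,360),interpolation=cv2.INTER_CUBIC)
s=cv2.imread('pics/scene7.png')[140:240,150:260];B=cv2.resize(s,(320,291))
W=cv2.resize(cv2.imread('pics/w6.png')[100:240,170:340],(320,264))
out=np.zeros((560,800,3),np.uint8);out[:360,:480]=A;out[:291,480:]=B;out[291:555,480:]=W
cv2.imwrite('pics/m7.png',out)
im=cv2.imread('pics/w6.png');hs=cv2.cvtColor(im,cv2.COLOR_BGR2HSV)
m=((hs[...,1]<85)).astype(np.uint8)
for y in range(140,225,6):
    xs=np.where(m[y,200:300])[0]+200;print(y,xs.min() if len(xs) else 0,xs.max() if len(xs) else 0,len(xs))
E
```

```text
top gauge_hinge 0.73 [311.4 171.9] [ 547.9 -182.2  169. ]
top gauge_hinge 0.59 [312.4 139.5] [ 664.5 -184.8  169. ]
top 1.55 [ 676.2 -108.5] [291.8 132.3]
top 1.65 [ 689.8 -112. ] [292.9 128.6]
top 1.75 [ 702.9 -116.8] [294.3 124.9]
scene gauge_knob 0.62 [189.6 198.6] [ 721.  -131.3  210. ]
scene gauge_knob 0.26 [417.3 239.4] [716.8 448.1 210. ]
scene gauge_hinge 0.58 [188.  198.3] [ 667.7 -165.9  169. ]
scene gauge_hinge 0.15 [196.9 214.3] [ 730.8 -109.   169. ]
scene 1.55 [ 676.2 -108.5] [204.1 191.3]
scene 1.65 [ 689.8 -112. ] [200.9 193.7]
scene 1.75 [ 702.9 -116.8] [197.3 195.9]
[([35, 0, 5, 5, 21], array([292. , 131.6])), ([36, 3, 36, 15, 249], array([309.5, 139.8])), ([40, 14, 14, 7, 44], array([300.8, 146.8])), ([61, 18, 7, 6, 34], array([318.8, 150.5])), ([61, 18, 17, 43, 297], array([324.9, 171.3]))]
140 0 0 0
146 229 278 50
152 226 281 56
158 224 283 60
164 224 283 60
170 224 282 59
176 225 282 58
182 225 282 58
188 224 282 59
194 225 282 58
200 225 281 57
206 225 281 57
212 0 0 0
218 0 0 0
224 0 0 0
```

```bash
python3 - <<'E'
from h import *
t0=cv2.imread('pics/top0.png').astype(int);t=cv2.imread('pics/top7.png').astype(int)
d=np.abs(t-t0).sum(2)[110:150,280:345]
for y in range(0,40):print(110+y,''.join('#' if v>150 else '+' if v>90 else '.' for v in d[y]))
print(t[118:138:2,284:302:2].tolist())
E
```

```text
110 .................................................................
111 .................................................................
112 .................................................................
113 .................................................................
114 .................................................................
115 .................................................................
116 .................................................................
117 .................................................................
118 .................................................................
119 .................................................................
120 .................................................................
121 .................................................................
122 .................................................................
123 .................................................................
124 .................................................................
125 ..............................................
[... 2472 characters left out ...]
, 194], [74, 130, 199], [77, 133, 200], [74, 131, 199], [77, 131, 200], [78, 132, 199], [83, 136, 203]], [[71, 128, 199], [68, 128, 197], [70, 130, 199], [105, 171, 227], [127, 196, 237], [107, 168, 224], [77, 134, 200], [82, 135, 205], [83, 134, 203]], [[65, 129, 198], [69, 130, 202], [74, 130, 197], [123, 190, 234], [136, 207, 242], [117, 184, 230], [84, 136, 201], [88, 139, 207], [87, 140, 207]], [[69, 128, 197], [70, 130, 199], [65, 119, 184], [79, 120, 156], [105, 160, 204], [86, 118, 151], [139, 151, 171], [172, 190, 219], [157, 179, 217]], [[71, 133, 206], [72, 132, 204], [74, 126, 191], [66, 94, 122], [69, 90, 111], [104, 113, 127], [181, 184, 194], [233, 235, 240], [233, 235, 240]]]
```

carry_out(
  series=[
    [0,0,-0.8,0],
    [0,0,-0.8,0],
    [0,0,-0.8,0],
    [0,0,-0.8,0],
    [0,0,-0.4,0],
  ],
)

```text
t: 12.15
eef_pos: [557.0, 300.0, 37.8]
tcp_rot: [-3.139, -0.0, 1.998]
ft_force: [0.6, 0.2, 0.5]
opening: 1.0
grip_force: 0.0
```

carry_out(
  series=[
    [0,0,-0.28,0],
    [0,0,0,0],
    [0,0,0,0],
    [0,0,0,0],
    [0,0,0,0],
  ],
  fingers=1,
)

```text
t: 12.65
eef_pos: [558.6, 300.7, 28.0]
tcp_rot: [3.139, 0.0, 1.999]
ft_force: [-0.1, 0.7, -1.1]
opening: 0.635
grip_force: 0.0
```

carry_out(
  series=[
    [0,0,0,0],
    [0,0,0,0],
    [0,0,0,0],
    [0,0,0,0],
    [0,0,0,0],
  ],
)

```text
t: 13.15
eef_pos: [558.4, 300.6, 27.7]
tcp_rot: [3.14, 0.0, 1.998]
ft_force: [-0.1, -0.0, 7.1]
opening: 0.588
grip_force: 29.9
```

```bash
python3 - <<'E'
from h import *
s=env.state();print(s['eef_pos'],s['tcp_rot'],s['ft_force'],s['opening'],s['grip_force'],s['t'])
E
```

```text
[558.41439003 300.61034309  27.72527146] [3.14012868e+00 1.66617910e-05 1.99842799e+00] [-0.09310767 -0.04512094  7.05562127] 0.5880257687818728 29.94643896818161 13.15
```

carry_out(
  series=[
    [0,0,0.3,0],
    [0,0,0.8,0],
    [0,0,0.9,0],
    [0,0,0.9,0],
    [0,0,0.9,0],
  ],
)

```text
t: 13.65
eef_pos: [557.4, 300.2, 219.2]
tcp_rot: [-3.141, 0.0, 1.999]
ft_force: [0.8, 0.1, -3.7]
opening: 0.591
grip_force: 29.9
```

carry_out(
  series=[
    [0.02,-0.4,0.45,0.4],
    [0.08,-0.7,0.4,0.6],
    [0.08,-0.74,0,0.6],
    [0.08,-0.74,0,0.6],
    [0.08,-0.74,0,0.6],
  ],
)

```text
t: 14.15
eef_pos: [574.5, 133.0, 260.1]
tcp_rot: [3.141, 0.0, 2.295]
ft_force: [0.2, -0.4, -3.5]
opening: 0.588
grip_force: 29.9
```

carry_out(
  series=[
    [0.08,-0.74,0,0.6],
    [0.08,-0.74,0,0.6],
    [0.08,-0.74,0,0.6],
    [0.08,-0.74,0,0.6],
    [0.08,-0.74,0,0.6],
  ],
)

```text
t: 14.65
eef_pos: [594.5, -52.0, 259.9]
tcp_rot: [3.142, -0.0, 2.608]
ft_force: [0.9, -0.1, -3.9]
opening: 0.591
grip_force: 29.9
```

carry_out(
  series=[
    [0.08,-0.74,0,0.6],
    [0.08,-0.74,0,0.6],
    [0.08,-0.74,0,0.6],
    [0.08,-0.74,0,0.6],
    [0.08,-0.4,0,0.6],
  ],
)

```text
t: 15.15
eef_pos: [614.5, -221.2, 259.6]
tcp_rot: [-3.141, -0.0, 2.921]
ft_force: [-0.4, 1.5, -4.3]
opening: 0.591
grip_force: 29.9
```

```bash
python3 - <<'E'
from h import *
np.set_printoptions(precision=1,suppress=True)
im,C=snap('wrist','w8');s=env.state();print(s['eef_pos'],s['tcp_rot'],s['ft_force'],s['opening'],s['t'])
a=cv2.imread('pics/w8.png');hs=cv2.cvtColor(a,cv2.COLOR_BGR2HSV)
print([r for r in env.look_for('wrist','vase')[:3]])
g=cv2.cvtColor(a,cv2.COLOR_BGR2GRAY)[100:300:5,180:324:4]
for r in g:print(' '.join(f'{v:3d}' for v in r))
E
```

```text
[ 614.9 -223.1  259.4] [-3.1  0.   2.9] [-2.5 -1.7 -4. ] 0.5877411418041586 15.2
[{'position': [0.6333, 0.4898], 'conf': 0.73}, {'position': [0.0612, 0.9936], 'conf': 0.52}]
 74  81 108 108 108 107 107 107 107 108 107 108 108 107 186 239 239 239 239 239 240 240 240 240 240 240 240 241 241 241 241 228 107  73 137 227
 74  76 110 108 108 110 107 109 108 108 109 109 108 108 105 105 238 240 241 241 241 241 242 242 242 242 242 243 243 243 243 146 109  73 159 227
 73  75 108 108 108 108 108 107 107 106 108 107 108 108 108 108 199 240 240 241 241 241 241 242 242 241 242 242 242 242 242 161 108  74 172 226
 75  75 107 106 105 105 106 104 104 104 104 104 104 104 103 104 122 237 237 237 238 238 238 239 239 239 239 239 240 240 240 172 105  73 186 225
 75  75 109 108 108 108 108 108 108 107 108 108 109 108 109 109 191 240 241 241 241 241 241 241 241 242 242 242 242 242 242 142 108  73 202 224
 74  74 107 106 106 104 106 105 105 106 105 105 106 106 106 103 237 238 239 239 239 239 239 239 239 239 240 240 240 240 242  99 107  74 217 221
 77  74 109 109 108 110 108 108 109 108 109 109 107 108 108 10
[... 4133 characters left out ...]
  49  49  49  49  50  66  65  52  57  64  54  53  63  65  64  64  64  66  50  54  64  64  64  59  48  49  49  50  48  49  50
 49  50  50  51  50  51  50  50  52  50  49  51  51  54  81  81  81  68  81  81  81  81  80  79  80  81  80  79  81  51  50  50  50  50  52  52
 54  54  53  55  54  54  53  54  55  55  56  54  55  54  60  53  54  51 108 108 107 106  91 108 108 108 109 107 107  96  55  54  53  53  53  55
 53  55  53  54  52  53  54  53  53  54  54  54  54  53  55  54  54  54  53  53 115 117 116 116 116 116 116 116 117 117  52  54  53  53  54  53
 54  54  52  55  54  54  54  53  54  54  53  54  54  53  54  54  54  54  53  53  52  52  87 114 114 114 106 113  69  51  54  53  53  54  54  54
```

carry_out(
  series=[
    [0.03,-0.2,-0.3,0],
    [0,-0.2,-0.3,0],
    [0,0,-0.3,0],
    [0,0,-0.2,0],
    [0,0,0,0],
  ],
)

```text
t: 15.75
eef_pos: [615.8, -237.9, 201.9]
tcp_rot: [3.141, -0.003, 2.92]
ft_force: [-0.7, 0.1, -4.1]
opening: 0.591
grip_force: 29.9
```

carry_out(
  series=[
    [0,0,-0.06,0],
    [0,0,-0.06,0],
    [0,0,-0.06,0],
    [0,0,0,0],
    [0,0,0,0],
  ],
)

```text
t: 16.25
eef_pos: [616.8, -238.6, 196.6]
tcp_rot: [-3.141, 0.002, 2.92]
ft_force: [-2.5, 1.8, 6.7]
opening: 0.586
grip_force: 30.0
```

```bash
python3 - <<'E'
from h import *
s=env.state();print(s['eef_pos'],s['tcp_rot'],s['ft_force'],s['moment'])
D=np.radians
for t,b,a0,a1,n in((20,46.7,0,75,15),(30,28,-15,75,18)):
    th=D(np.linspace(a0,a1,n+1));d=t*np.cos(th)+b*np.sin(th);h=b*np.cos(th)-t*np.sin(th)
    dd=np.diff(d)/50;print('start d,TCPz',d[0],169+h[0]-19,'end',d[-1],150+h[-1]);print(np.round(np.c_[-.9755*dd,.2198*dd,np.diff(h)/50,0*dd],3).tolist())
E
```

```text
[ 616.798324   -238.61799862  196.60036743] [-3.14122715e+00  1.89862264e-03  2.92013376e+00] [-2.47882627  1.84410438  6.66329711] [0.28317708 0.42787104 0.06679162]
start d,TCPz 20.0 196.7 end 50.28511698974991 142.76833288050636
[[-0.078, 0.018, -0.038, 0.0], [-0.074, 0.017, -0.045, 0.0], [-0.07, 0.016, -0.052, 0.0], [-0.066, 0.015, -0.058, 0.0], [-0.06, 0.014, -0.063, 0.0], [-0.055, 0.012, -0.069, 0.0], [-0.049, 0.011, -0.073, 0.0], [-0.042, 0.01, -0.077, 0.0], [-0.036, 0.008, -0.081, 0.0], [-0.029, 0.006, -0.084, 0.0], [-0.021, 0.005, -0.086, 0.0], [-0.014, 0.003, -0.087, 0.0], [-0.007, 0.001, -0.088, 0.0], [0.001, -0.0, -0.089, -0.0], [0.009, -0.002, -0.088, -0.0]]
start d,TCPz 21.73084152580147 184.81049448916954 end 34.810494489169535 128.26915847419852
[[-0.058, 0.013, -0.041, 0.0], [-0.054, 0.012, -0.046, 0.0], [-0.05, 0.011, -0.05, 0.0], [-0.045, 0.01, -0.054, 0.0], [-0.041, 0.009, -0.058, 0.0], [-0.035, 0.008, -0.062, 0.0], [-0.03, 0.007, -0.065, 0.0], [-0.024, 0.006, -0.067, 0.0], [-0.019, 0.004, -0.069, 0.0], [-0.013, 0.003, -0.07, 0.0], [-0.007, 0.002, -0.071, 0.0], [-0.001, 0.0, -0.072, 0.0], [0.005, -0.001, -0.071, -0.0], [0.011, -0.003, -0.071, -0.0], [0.017, -0.004, -0.069, -0.0], [0.023, -0.005, -0.068, -0.0], [0.029, -0.007, -0.065, -0.0], [0.034, -0.008, -0.062, -0.0]]
```

carry_out(
  series=[
    [-0.078,0.018,-0.038,0],
    [-0.074,0.017,-0.045,0],
    [-0.07,0.016,-0.052,0],
    [-0.066,0.015,-0.058,0],
    [-0.06,0.014,-0.063,0],
  ],
)

```text
t: 16.75
eef_pos: [600.9, -235.2, 186.3]
tcp_rot: [-3.14, 0.008, 2.92]
ft_force: [-4.1, 2.4, 22.1]
opening: 0.587
grip_force: 30.0
```

```bash
python3 - <<'E'
from h import *
s=env.state();print(s['eef_pos'],s['ft_force'],s['moment'])
im,C=snap('scene','s9');W,C2=snap('wrist','w9')
E
```

```text
[ 600.93611569 -235.16488374  186.34321705] [-4.14127745  2.38758727 22.1257446 ] [ 0.32351346 -0.15034571  0.06042264]
```

```bash
cat > v.py <<'E'
from h import *
def corners(C,T,yaw,th,b=46.7,up=None):
    # tool down; jig x-plane rotation: bottom toward -tool x
    tx=np.array([np.cos(yaw),np.sin(yaw),0]);ty=np.array([np.sin(yaw),-np.cos(yaw),0]);z=np.array([0,0,1.])
    ax=np.cos(th)*z+np.sin(th)*tx; ux=np.cos(th)*tx-np.sin(th)*z   # vase z, vase side dir
    g=np.array(T)+[0,0,19]
    return np.array([proj(C,g+ax*l+ux*s*28+ty*e*28) for l in(-b,90-b) for s in(-1,1) for e in(-1,1)])
E
python3 - <<'E'
from v import *
np.set_printoptions(precision=0,suppress=True,linewidth=150)
C=env.calibration('wrist');s=env.state()
for th in(0,10,20,30,40):
    c=corners(C,s['eef_pos'],s['tcp_rot'][2],np.radians(th));print(th,'bottom -x,+x rows',c[[0,2],1],'mouth',c[[4,6],1],'cols m',c[4:,0])
g0=cv2.imread('pics/w8.png');g=cv2.imread('pics/w9.png')
for y in range(140,260,3):print(y,g0[y,[230,250,270]].mean(0),g[y,[230,250,270]].mean(0))
E
```

```text
0 bottom -x,+x rows [258. 177.] mouth [362. 235.] cols m [182. 319. 173. 328.]
10 bottom -x,+x rows [272. 188.] mouth [354. 212.] cols m [178. 323. 175. 326.]
20 bottom -x,+x rows [287. 201.] mouth [341. 191.] cols m [175. 326. 178. 323.]
30 bottom -x,+x rows [301. 213.] mouth [323. 174.] cols m [173. 328. 181. 320.]
40 bottom -x,+x rows [315. 227.] mouth [301. 162.] cols m [171. 329. 185. 316.]
140 [192. 194. 197.] [143. 145. 148.]
143 [193. 195. 197.] [148. 150. 152.]
146 [193. 195. 197.] [154. 156. 158.]
149 [189. 191. 194.] [147. 149. 152.]
152 [190. 192. 195.] [156. 158. 161.]
155 [74. 72. 72.] [172. 174. 178.]
158 [70. 68. 68.] [171. 174. 177.]
161 [ 86. 101. 120.] [130. 132. 136.]
164 [ 97. 117. 140.] [101. 103. 105.]
167 [ 97. 116. 140.] [ 97.  98. 101.]
170 [ 97. 116. 138.] [ 99. 100. 103.]
173 [100. 119. 144.] [66. 66. 67.]
176 [100. 119. 143.] [50. 49. 49.]
179 [45. 51. 61.] [50. 49. 49.]
182 [47. 53. 62.] [72. 73. 75.]
185 [46. 52. 61.] [ 99. 100. 103.]
188 [46. 52. 61.] [ 98. 100. 102.]
191 [47. 52. 61.] [ 98. 100. 103.]
194 [47. 53. 61.] [ 99. 100. 102.]
197 [47. 53. 61.] [ 98. 100. 102.]
200 [47. 53. 61.] [ 98.  99. 102.]
203 [48. 54. 63.] [100. 100. 103.]
206 [48. 54. 63.] [40. 46. 52.]
209 [48. 55. 63.] [42. 48. 53.]
212 [48. 55. 63.] [42. 48. 54.]
215 [48. 54. 63.] [42. 48. 54.]
218 [48. 55. 63.] [42. 48. 53.]
221 [48. 55. 64.] [42. 48. 54.]
224 [48. 54. 63.] [52. 58. 65.]
227 [49. 55. 64.] [57. 64. 72.]
230 [48. 55. 64.] [58. 64. 72.]
233 [49. 56. 65.] [57. 64. 72.]
236 [ 83.  97. 114.] [56. 64. 71.]
239 [49. 56. 64.] [56. 63. 72.]
242 [50. 58. 66.] [56. 63. 72.]
245 [49. 57. 66.] [57. 63. 71.]
248 [49. 57. 66.] [56. 63. 71.]
251 [50. 58. 66.] [56. 64. 72.]
254 [48. 55. 63.] [56. 62. 71.]
257 [45. 50. 58.] [56. 62. 71.]
```

```bash
cat >> v.py <<'E'
from scipy.optimize import least_squares
def fit(C,s,rb,rm,x0=0):
    f=lambda p:[(c:=corners(C,np.array(s['eef_pos']),s['tcp_rot'][2],p[0],p[1]))[2,1]-rb,c[6,1]-rm]
    r=least_squares(f,[.2,42]);return np.degrees(r.x[0]),r.x[1],r.cost
E
python3 - <<'E'
from v import *
C=env.calibration('wrist');s=env.state()
g=cv2.imread('pics/w9.png')
for x in(215,230,250,270,285):print(x,[int(v) for v in g[196:232,x].mean(1)])
print(fit(C,s,205,223.5))
E
```

```text
215 [63, 64, 67, 68, 67, 68, 67, 67, 63, 51, 47, 47, 48, 48, 47, 50, 48, 48, 48, 48, 48, 47, 47, 48, 48, 48, 46, 50, 58, 64, 65, 63, 64, 64, 64, 65]
230 [101, 102, 102, 102, 102, 102, 103, 103, 92, 60, 46, 47, 47, 47, 47, 47, 48, 47, 48, 48, 48, 48, 48, 48, 47, 48, 47, 50, 57, 64, 66, 63, 64, 65, 64, 65]
250 [98, 98, 97, 98, 97, 98, 98, 99, 90, 59, 46, 47, 48, 47, 48, 48, 48, 47, 48, 47, 48, 47, 47, 47, 47, 48, 48, 50, 58, 66, 66, 64, 64, 65, 64, 65]
270 [99, 99, 99, 98, 98, 99, 100, 100, 91, 59, 46, 46, 47, 48, 49, 47, 47, 49, 47, 48, 47, 48, 47, 47, 48, 47, 48, 50, 59, 65, 65, 64, 64, 65, 64, 64]
285 [152, 151, 149, 146, 144, 142, 142, 142, 126, 74, 43, 46, 46, 48, 48, 48, 47, 47, 48, 48, 47, 47, 48, 48, 47, 48, 46, 50, 58, 63, 64, 63, 64, 64, 65, 64]
(np.float64(15.556247541847558), np.float64(-37.57707367697412), np.float64(17.356081582463794))
```

```bash
python3 - <<'E'
from v import *
C=env.calibration('wrist');s=env.state()
for b in(46.7,42,38,34,30):print(b,[(th,)+tuple(corners(C,s['eef_pos'],s['tcp_rot'][2],np.radians(th),b)[[2,6],1].astype(int)) for th in(0,5,10,15,20,25)])
S=env.calibration('scene');c=corners(S,s['eef_pos'],s['tcp_rot'][2],np.radians(15));print(c.round())
x0,y0=c.mean(0).astype(int)
A=cv2.imread('pics/s9.png')[y0-35:y0+25,x0-45:x0+35]
out=np.zeros((600,800,3),np.uint8)
out[:300,:400]=cv2.resize(cv2.imread('pics/w8.png'),(400,300));out[:300,400:]=cv2.resize(cv2.imread('pics/w9.png'),(400,300))
out[300:,:400]=cv2.resize(A,(400,300),interpolation=cv2.INTER_CUBIC);out[300:,400:]=cv2.resize(cv2.imread('pics/w9.png')[150:294,160:352],(400,300),interpolation=cv2.INTER_CUBIC)
cv2.imwrite('pics/m9.png',out)
E
```

```text
46.7 [(0, np.int64(176), np.int64(235)), (5, np.int64(182), np.int64(223)), (10, np.int64(188), np.int64(211)), (15, np.int64(194), np.int64(200)), (20, np.int64(200), np.int64(190)), (25, np.int64(206), np.int64(182))]
42 [(0, np.int64(178), np.int64(240)), (5, np.int64(183), np.int64(226)), (10, np.int64(189), np.int64(213)), (15, np.int64(194), np.int64(201)), (20, np.int64(200), np.int64(190)), (25, np.int64(206), np.int64(179))]
38 [(0, np.int64(180), np.int64(245)), (5, np.int64(184), np.int64(230)), (10, np.int64(189), np.int64(215)), (15, np.int64(194), np.int64(201)), (20, np.int64(199), np.int64(189)), (25, np.int64(205), np.int64(177))]
34 [(0, np.int64(181), np.int64(251)), (5, np.int64(186), np.int64(234)), (10, np.int64(190), np.int64(217)), (15, np.int64(194), np.int64(202)), (20, np.int64(199), np.int64(188)), (25, np.int64(204), np.int64(175))]
30 [(0, np.int64(183), np.int64(257)), (5, np.int64(187), np.int64(238)), (10, np.int64(190), np.int64(220)), (15, np.int64(195), np.int64(203)), (20, np.int64(199), np.int64(187)), (25, np.int64(203), np.int64(173))]
[[162. 187.]
 [176. 192.]
 [174. 183.]
 [188. 187.]
 [163. 159.]
 [178. 163.]
 [176. 156.]
 [190. 160.]]
```

View pics/m9.png

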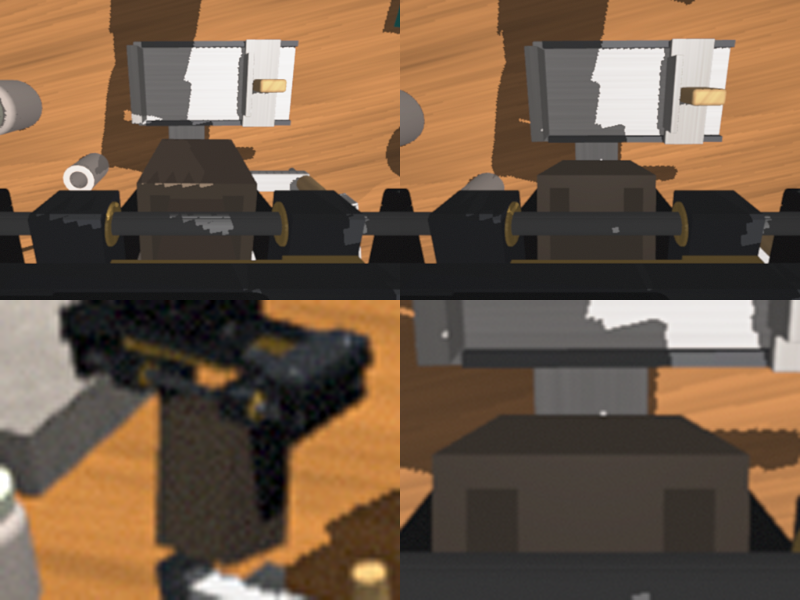

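```bash
python3 - <<'E'
from v import *
C=env.calibration('wrist');s=env.state();P=np.array(C['pose']);K=np.array(C['K']);yaw=s['tcp_rot'][2]
tx=np.array([np.cos(yaw),np.sin(yaw),0])
for nm,r,w in(('w8',[(178,250-178),(235,0)],0),):pass
def pt(r,w):
    d=56*322.4/w;q=np.linalg.inv(K)@[251.,r,1]*d;return (P@np.r_[q,1])[:3]-s['eef_pos']-[0,0,19]
for r,w in((224,149),(205,90)):
    v=pt(r,w);print('toolx',v@tx,'z rel grip',v[2])
c=corners(C,s['eef_pos'],yaw,0)
print(c.round())
g=cv2.imread('pics/w9.png')
for r in(207,215,221,225,230):print(r,[int(v) for v in g[r,165:345:4].mean(1)])
E
```

```text
toolx 29.97535171946308 z rel grip 37.31184359277552
toolx 11.687186001214501 z rel grip -40.06831031720972
[[210. 258.]
 [292. 258.]
 [206. 177.]
 [296. 177.]
 [182. 362.]
 [319. 363.]
 [173. 235.]
 [328. 235.]]
207 [66, 65, 66, 66, 66, 66, 67, 68, 67, 67, 51, 48, 46, 48, 47, 47, 46, 47, 47, 48, 47, 47, 47, 44, 47, 47, 46, 47, 48, 48, 46, 46, 44, 66, 147, 148, 147, 146, 146, 144, 142, 141, 140, 140, 139]
215 [69, 68, 67, 67, 66, 67, 62, 47, 47, 48, 48, 48, 47, 47, 47, 48, 46, 48, 49, 49, 47, 48, 47, 48, 47, 48, 47, 48, 47, 48, 48, 47, 47, 47, 48, 47, 46, 60, 63, 63, 63, 63, 62, 62, 62]
221 [67, 65, 65, 63, 50, 46, 47, 47, 47, 47, 47, 49, 48, 48, 47, 47, 47, 47, 48, 48, 49, 47, 47, 46, 47, 48, 47, 48, 47, 47, 48, 47, 47, 47, 46, 47, 46, 48, 48, 50, 59, 62, 63, 61, 62]
225 [64, 63, 63, 61, 61, 62, 63, 63, 63, 63, 63, 64, 63, 63, 64, 63, 64, 63, 64, 63, 64, 65, 65, 65, 64, 64, 64, 65, 64, 64, 63, 64, 63, 63, 63, 61, 63, 63, 62, 62, 62, 62, 61, 62, 63]
230 [80, 67, 65, 61, 63, 61, 62, 64, 62, 64, 63, 64, 63, 64, 65, 64, 63, 64, 64, 63, 65, 64, 65, 64, 64, 65, 63, 65, 64, 63, 65, 63, 64, 63, 63, 62, 63, 62, 62, 62, 60, 98, 99, 63, 90]
```

carry_out(
  series=[
    [0,0,0.4,0],
    [0,0,0.6,0],
    [-0.36,0.1,0,0],
    [-0.36,0.11,0,0],
    [-0.36,0.11,0,0],
  ],
)

```text
t: 17.35
eef_pos: [544.5, -218.3, 232.4]
tcp_rot: [-3.142, 0.0, 2.92]
ft_force: [0.1, -0.5, -3.7]
opening: 0.588
grip_force: 30.0
```

carry_out(
  series=[
    [0,0,-0.6,0],
    [0,0,-0.9,0],
    [0,0,-0.9,0],
    [0,0,-0.8,0],
    [0,0,-0.3,0],
  ],
)

```text
t: 17.85
eef_pos: [543.7, -217.8, 53.8]
tcp_rot: [3.14, -0.004, 2.92]
ft_force: [0.8, -0.2, -3.5]
opening: 0.586
grip_force: 30.0
```

carry_out(
  series=[
    [0,0,-0.14,0],
    [0,0,-0.1,0],
    [0,0,-0.06,0],
    [0,0,-0.06,0],
    [0,0,-0.04,0],
  ],
)

```text
t: 18.35
eef_pos: [547.8, -219.4, 41.5]
tcp_rot: [-3.14, 0.008, 2.92]
ft_force: [1.5, 6.0, 34.8]
opening: 0.59
grip_force: 30.0
```

```bash
python3 - <<'E'
from h import *
s=env.state();print(s['eef_pos'],s['tcp_rot'],s['ft_force'],s['moment'],s['t'])
snap('wrist','w10')
g=cv2.imread('pics/w10.png')
for x in(225,250,275):print([int(v) for v in g[150:260:2,x].mean(1)])
E
```

```text
[ 547.80658562 -219.3755692    41.5284956 ] [-3.14024265  0.00784085  2.91973587] [ 1.48166627  5.99321633 34.8385408 ] [ 1.44903091  0.08218838 -0.05839826] 18.35
[119, 116, 118, 119, 119, 119, 119, 119, 119, 119, 122, 124, 122, 120, 118, 119, 120, 118, 118, 120, 119, 120, 118, 116, 118, 122, 71, 58, 57, 56, 57, 58, 58, 57, 56, 56, 58, 57, 62, 74, 73, 73, 73, 73, 74, 73, 74, 73, 74, 73, 71, 72, 71, 71, 72]
[118, 116, 119, 119, 119, 119, 119, 118, 119, 120, 121, 124, 122, 121, 119, 119, 119, 118, 117, 119, 120, 119, 118, 116, 119, 122, 71, 57, 57, 57, 57, 57, 56, 57, 57, 57, 57, 57, 61, 74, 74, 74, 73, 74, 73, 73, 73, 74, 73, 72, 72, 72, 72, 71, 72]
[117, 116, 118, 118, 119, 119, 118, 118, 119, 120, 123, 123, 123, 120, 120, 118, 118, 116, 118, 119, 121, 120, 117, 117, 119, 122, 71, 56, 56, 57, 57, 57, 57, 58, 58, 57, 57, 57, 62, 74, 74, 74, 74, 73, 73, 73, 74, 72, 73, 72, 72, 72, 70, 72, 72]
```

carry_out(
  series=[
    [0,0,0.1,0],
    [0,0,0,0],
    [0,0,0,0],
    [0,0,0,0],
    [0,0,0,0],
  ],
  fingers=-0.6,
)

```text
t: 18.9
eef_pos: [545.1, -218.6, 42.2]
tcp_rot: [3.141, -0.0, 2.92]
ft_force: [0.4, -0.0, -0.3]
opening: 0.797
grip_force: 0.0
```

```bash
python3 - <<'E'
from v import *
s=env.state();print(s['eef_pos'],s['tcp_rot'],s['ft_force'],s['moment'],s['opening'],s['t'])
im,C=snap('wrist','w11')
g=cv2.imread('pics/w11.png')
for x in(225,250,275):print([int(v) for v in g[150:260:2,x].mean(1)])
for r in(195,205,215,225):print(r,[int(v) for v in g[r,165:345:4].mean(1)])
yaw=s['tcp_rot'][2];tx=np.array([np.cos(yaw),np.sin(yaw),0])
T=s['eef_pos'].copy();T[2]=15+45-19
for off in(-10,-5,0,5):print(off,corners(C,T+tx*off,yaw,0,45).round().tolist())
E
```

```text
[ 545.0527498  -218.61474472   42.16951449] [ 3.14143076e+00 -2.75223135e-04  2.91996204e+00] [ 0.41156006 -0.03924177 -0.29632188] [-0.02019922  0.01573186  0.02275674] 0.7970049272221659 18.9
[120, 123, 121, 118, 118, 120, 120, 119, 120, 120, 121, 121, 122, 125, 123, 122, 120, 121, 120, 119, 118, 121, 120, 120, 118, 118, 120, 124, 81, 57, 59, 60, 60, 59, 61, 60, 60, 60, 59, 59, 59, 59, 60, 58, 59, 59, 59, 59, 59, 59, 60, 59, 59, 60, 60]
[121, 122, 120, 118, 118, 119, 120, 121, 120, 119, 120, 121, 123, 125, 124, 122, 121, 120, 120, 120, 118, 122, 120, 121, 119, 117, 120, 124, 80, 58, 60, 59, 60, 59, 60, 59, 59, 60, 59, 59, 61, 60, 59, 60, 58, 60, 60, 59, 60, 58, 60, 60, 60, 60, 59]
[121, 124, 120, 117, 119, 119, 119, 120, 119, 119, 119, 120, 123, 124, 124, 121, 120, 119, 120, 118, 119, 121, 121, 121, 118, 117, 120, 123, 81, 57, 60, 60, 60, 60, 61, 59, 59, 60, 59, 60, 59, 60, 58, 60, 60, 58, 59, 59, 60, 59, 59, 60, 60, 60, 59]
195 [121, 120, 120, 120, 120, 120, 120, 120, 121, 120, 120, 121, 120, 121, 121, 120, 121, 122, 121, 121, 120, 121, 121, 121, 121, 121, 121, 121, 121, 122, 122,
[... 531 characters left out ...]
1, 119, 121, 121, 122, 60, 59, 60, 60, 60, 60, 60, 60, 60, 60, 59, 58, 59, 59, 59, 59, 59, 60, 59, 59, 60, 59, 59, 59, 59, 60, 124, 124, 124, 123, 30, 26, 25, 104, 124, 123]
-10 [[210.0, 272.0], [292.0, 272.0], [207.0, 193.0], [295.0, 193.0], [183.0, 383.0], [319.0, 383.0], [174.0, 260.0], [327.0, 260.0]]
-5 [[210.0, 265.0], [292.0, 265.0], [207.0, 185.0], [295.0, 185.0], [182.0, 373.0], [319.0, 373.0], [173.0, 247.0], [328.0, 247.0]]
0 [[209.0, 258.0], [293.0, 258.0], [206.0, 177.0], [296.0, 177.0], [181.0, 363.0], [320.0, 363.0], [172.0, 235.0], [329.0, 235.0]]
5 [[209.0, 252.0], [293.0, 252.0], [206.0, 170.0], [296.0, 170.0], [181.0, 353.0], [321.0, 353.0], [172.0, 222.0], [330.0, 222.0]]
```

carry_out(
  series=[
    [0,0,0.24,0],
    [0,0,0.24,0],
    [0.23,-0.05,0,0],
    [0.23,-0.05,0,0],
    [0,0,0,0],
  ],
)

```text
t: 19.45
eef_pos: [569.9, -224.1, 66.8]
tcp_rot: [-3.141, 0.002, 2.92]
ft_force: [-1.2, 0.3, 0.1]
opening: 0.8
grip_force: 0.0
```

carry_out(
  series=[
    [0,0,0,0],
    [0,0,0,0],
    [0,0,0,0],
    [0,0,0,0],
    [0,0,0,0],
  ],
  fingers=1,
)

```text
t: 19.95
eef_pos: [567.9, -223.6, 66.3]
tcp_rot: [3.141, -0.0, 2.92]
ft_force: [0.3, -0.1, 0.4]
opening: 0.586
grip_force: 30.0
```

```bash
python3 - <<'E'
from v import *
s=env.state();print(s['eef_pos'],s['tcp_rot'],s['ft_force'],s['opening'],s['grip_force'],s['t'])
im,C=snap('wrist','w11')
g=cv2.imread('pics/w11.png')
print([int(v) for v in g[150:260:2,250].mean(1)])
yaw=s['tcp_rot'][2];tx=np.array([np.cos(yaw),np.sin(yaw),0])
for off in(-10,-5,0,5):print(off,corners(C,s['eef_pos']+tx*off,yaw,0,s['eef_pos'][2]+4).round()[[2,6],1])
D=np.radians;b=69
for t,a0,a1,n in((20,0,80,20),):
    th=D(np.linspace(a0,a1,n+1));d=t*np.cos(th)+b*np.sin(th);h=b*np.cos(th)-t*np.sin(th)
    dd=np.diff(d)/50;print('start',d[0],150+h[0],'end',d[-1],150+h[-1]);print(np.round(np.c_[-.9755*dd,.2198*dd,np.diff(h)/50,0*dd],3).tolist())
E
```

```text
[ 567.87648514 -223.5818398    66.29348413] [ 3.14144147e+00 -4.38484241e-04  2.92000437e+00] [ 0.32954645 -0.13250128  0.39484156] 0.5860234321854849 29.99515861272812 19.95
[107, 107, 106, 105, 104, 108, 106, 60, 52, 51, 53, 53, 52, 53, 51, 53, 52, 51, 52, 52, 52, 52, 51, 52, 52, 52, 55, 58, 59, 61, 59, 58, 60, 58, 59, 60, 59, 57, 58, 59, 59, 57, 52, 52, 52, 53, 53, 53, 52, 51, 54, 52, 52, 52, 51]
-10 [183. 234.]
-5 [176. 223.]
0 [170. 212.]
5 [162. 201.]
start 20.0 219.0 end 71.42469851118095 142.28556919877403
[[-0.093, 0.021, -0.031, 0.0], [-0.091, 0.02, -0.038, 0.0], [-0.088, 0.02, -0.044, 0.0], [-0.085, 0.019, -0.05, 0.0], [-0.081, 0.018, -0.056, 0.0], [-0.077, 0.017, -0.062, 0.0], [-0.073, 0.016, -0.067, 0.0], [-0.068, 0.015, -0.072, 0.0], [-0.063, 0.014, -0.077, 0.0], [-0.057, 0.013, -0.081, 0.0], [-0.052, 0.012, -0.085, 0.0], [-0.046, 0.01, -0.089, 0.0], [-0.04, 0.009, -0.092, 0.0], [-0.033, 0.007, -0.094, 0.0], [-0.027, 0.006, -0.096, 0.0], [-0.02, 0.005, -0.098, 0.0], [-0.013, 0.003, -0.099, 0.0], [-0.007, 0.001, -0.1, 0.0], [0.0, -0.0, -0.1, -0.0], [0.007, -0.002, -0.1, -0.0]]
```

carry_out(
  series=[
    [0,0,0.5,0],
    [0,0,1,0],
    [0,0,1,0],
    [0,0,0.98,0],
    [0.2,-0.06,0,0],
  ],
)

```text
t: 20.5
eef_pos: [579.5, -227.2, 247.2]
tcp_rot: [-3.139, 0.01, 2.92]
ft_force: [1.1, -0.9, -3.8]
opening: 0.589
grip_force: 30.0
```

carry_out(
  series=[
    [0.38,-0.12,0,0],
    [0.38,-0.12,0,0],
    [0,0,-0.2,0],
    [0,0,-0.2,0],
    [0,0,-0.06,0],
  ],
)

```text
t: 21.0
eef_pos: [615.6, -238.4, 218.0]
tcp_rot: [-3.141, 0.0, 2.92]
ft_force: [-9.5, 3.9, 29.8]
opening: 0.585
grip_force: 30.0
```

carry_out(
  series=[
    [-0.093,0.021,-0.031,0],
    [-0.091,0.02,-0.038,0],
    [-0.088,0.02,-0.044,0],
    [-0.085,0.019,-0.05,0],
    [-0.081,0.018,-0.056,0],
  ],
)

```text
t: 21.5
eef_pos: [594.4, -233.6, 207.8]
tcp_rot: [-3.141, 0.004, 2.92]
ft_force: [-1.2, 1.1, 13.8]
opening: 0.587
grip_force: 30.0
```

carry_out(
  series=[
    [-0.077,0.017,-0.062,0],
    [-0.073,0.016,-0.067,0],
    [-0.068,0.015,-0.072,0],
    [-0.063,0.014,-0.077,0],
    [-0.057,0.013,-0.081,0],
  ],
)

```text
t: 22.0
eef_pos: [576.7, -229.7, 189.4]
tcp_rot: [-3.141, 0.001, 2.92]
ft_force: [-5.0, 2.0, 12.0]
opening: 0.589
grip_force: 30.0
```

```bash
python3 - <<'E'
from v import *
s=env.state();print(s['eef_pos'],s['tcp_rot'],s['ft_force'],s['moment'],s['t'])
im,C=snap('wrist','w12')
g=cv2.imread('pics/w12.png')
print([int(v) for v in g[130:260:2,250].mean(1)])
for r in range(150,240,6):print(r,[int(v) for v in g[r,150:352:5].mean(1)])
yaw=s['tcp_rot'][2]
for th in(10,20,30,40,50):print(th,corners(C,s['eef_pos'],yaw,np.radians(th),67).round()[[2,6,3,7]].tolist())
E
```

```text
[ 576.66540138 -229.65505803  189.36650308] [-3.14136542e+00  1.43914510e-03  2.92008242e+00] [-5.00466727  1.96851041 12.04751263] [0.23670709 0.2544806  0.09005388] 22.0
[103, 105, 103, 99, 101, 121, 116, 101, 170, 127, 217, 187, 211, 240, 232, 167, 100, 103, 105, 105, 104, 102, 103, 105, 104, 105, 105, 105, 105, 101, 102, 95, 58, 57, 57, 57, 59, 57, 52, 50, 51, 52, 51, 50, 51, 51, 49, 52, 51, 51, 51, 51, 50, 55, 60, 59, 58, 59, 60, 59, 58, 60, 59, 60, 59]
150 [67, 67, 67, 68, 88, 89, 90, 74, 93, 106, 105, 105, 104, 103, 103, 103, 103, 103, 102, 102, 217, 232, 232, 232, 232, 232, 233, 232, 233, 233, 233, 233, 233, 234, 234, 234, 98, 91, 73, 94, 213]
156 [64, 117, 90, 68, 89, 89, 89, 75, 89, 106, 106, 106, 105, 107, 106, 106, 107, 106, 106, 107, 240, 236, 236, 237, 237, 237, 237, 236, 237, 237, 237, 237, 237, 237, 237, 240, 104, 86, 74, 126, 211]
162 [69, 70, 67, 67, 87, 88, 88, 74, 81, 103, 103, 102, 103, 104, 104, 103, 103, 103, 103, 103, 100, 118, 236, 224, 148, 140, 98, 149, 234, 233, 234, 234, 235, 234, 234, 236, 104, 80, 72, 153, 208]
168 [68, 66, 64, 63, 88, 88, 89, 73, 78, 1
[... 1810 characters left out ...]
145, 142]
228 [70, 65, 65, 68, 68, 67, 68, 48, 58, 59, 59, 48, 49, 49, 51, 51, 50, 51, 52, 51, 51, 51, 50, 51, 52, 51, 51, 50, 50, 50, 53, 58, 57, 19, 145, 143, 148, 142, 142, 140, 137]
234 [145, 147, 151, 155, 131, 76, 47, 21, 58, 58, 59, 48, 49, 49, 50, 51, 50, 51, 50, 51, 50, 50, 51, 51, 52, 51, 51, 49, 50, 49, 52, 58, 60, 26, 19, 64, 62, 62, 63, 62, 121]
10 [[212.0, 186.0], [186.0, 203.0], [290.0, 186.0], [315.0, 203.0]]
20 [[212.0, 202.0], [188.0, 194.0], [290.0, 202.0], [313.0, 194.0]]
30 [[213.0, 219.0], [191.0, 187.0], [289.0, 219.0], [311.0, 187.0]]
40 [[213.0, 236.0], [193.0, 182.0], [289.0, 236.0], [309.0, 182.0]]
50 [[213.0, 253.0], [195.0, 181.0], [289.0, 253.0], [307.0, 181.0]]
```

carry_out(
  series=[
    [-0.052,0.012,-0.085,0],
    [-0.046,0.01,-0.089,0],
    [-0.04,0.009,-0.092,0],
    [-0.033,0.007,-0.094,0],
    [-0.027,0.006,-0.096,0],
  ],
)

```text
t: 22.55
eef_pos: [566.1, -227.3, 166.0]
tcp_rot: [3.142, -0.001, 2.92]
ft_force: [-7.7, 2.2, 10.4]
opening: 0.59
grip_force: 30.0
```

carry_out(
  series=[
    [-0.02,0.005,-0.098,0],
    [-0.013,0.003,-0.099,0],
    [-0.007,0.001,-0.1,0],
    [0,0,-0.1,0],
    [0.007,-0.002,-0.1,0],
  ],
)

```text
t: 23.05
eef_pos: [563.8, -226.7, 140.5]
tcp_rot: [3.141, -0.003, 2.92]
ft_force: [-9.8, 2.8, 7.7]
opening: 0.587
grip_force: 30.0
```

```bash
python3 - <<'E'
from v import *
s=env.state();print(s['eef_pos'],s['tcp_rot'],s['ft_force'],s['moment'],s['t'])
im,C=snap('wrist','w13')
g=cv2.imread('pics/w13.png')
print([int(v) for v in g[100:260:2,250].mean(1)])
for r in range(150,240,6):print(r,[int(v) for v in g[r,150:352:5].mean(1)])
yaw=s['tcp_rot'][2]
for th in(50,60,70,80,90):print(th,corners(C,s['eef_pos'],yaw,np.radians(th),65).round()[[4,6,5,7]].tolist())
E
```

```text
[ 563.81343923 -226.72368376  140.52856392] [ 3.14114539e+00 -2.67195684e-03  2.91999212e+00] [-9.76705777  2.75815212  7.67284212] [ 0.18819925  0.85502075 -0.02725211] 23.05
[52, 59, 137, 195, 190, 232, 237, 240, 178, 101, 105, 104, 106, 105, 106, 109, 108, 105, 105, 104, 102, 106, 106, 105, 103, 104, 107, 105, 103, 106, 106, 106, 104, 106, 107, 107, 104, 103, 104, 106, 107, 104, 105, 103, 105, 87, 52, 53, 54, 56, 55, 56, 55, 56, 55, 56, 55, 55, 56, 56, 56, 56, 57, 56, 55, 55, 55, 56, 55, 55, 54, 55, 55, 56, 56, 55, 56, 56, 56, 57]
150 [79, 88, 92, 89, 74, 74, 97, 106, 105, 105, 106, 105, 105, 105, 105, 105, 105, 105, 106, 107, 104, 106, 229, 235, 235, 235, 235, 236, 236, 236, 236, 236, 236, 236, 236, 236, 236, 236, 135, 104, 75]
156 [75, 88, 91, 90, 75, 75, 93, 105, 103, 104, 103, 104, 103, 103, 103, 104, 103, 103, 103, 103, 103, 100, 229, 231, 232, 231, 232, 231, 232, 232, 232, 232, 232, 233, 233, 233, 233, 233, 211, 104, 73]
162 [69, 88, 90, 90, 75, 74, 87, 106, 107, 106, 106, 105, 105, 106, 106, 105, 107, 106, 105, 106, 106, 102, 237, 235, 235, 235, 235, 235, 236, 236, 236, 236
[... 1900 characters left out ...]
, 54, 190]
228 [66, 65, 88, 88, 89, 75, 95, 34, 54, 54, 53, 49, 52, 56, 56, 56, 56, 55, 55, 56, 55, 54, 55, 55, 56, 57, 56, 55, 55, 49, 49, 54, 55, 35, 108, 106, 106, 105, 106, 51, 200]
234 [65, 66, 87, 89, 89, 76, 47, 29, 54, 54, 52, 49, 51, 56, 54, 56, 54, 56, 56, 55, 56, 55, 54, 56, 55, 55, 54, 55, 55, 49, 50, 54, 54, 52, 19, 151, 152, 151, 153, 147, 211]
50 [[181.0, 290.0], [195.0, 178.0], [321.0, 290.0], [307.0, 178.0]]
60 [[180.0, 275.0], [197.0, 178.0], [321.0, 275.0], [305.0, 178.0]]
70 [[180.0, 258.0], [199.0, 180.0], [321.0, 258.0], [303.0, 180.0]]
80 [[181.0, 242.0], [201.0, 184.0], [321.0, 242.0], [301.0, 184.0]]
90 [[182.0, 226.0], [202.0, 190.0], [319.0, 226.0], [300.0, 190.0]]
```

carry_out(
  series=[
    [-0.25,0.08,0,0],
    [-0.25,0.08,0,0],
    [-0.24,0.09,-0.4,0],
    [0,0,-0.6,0],
    [0,0,-0.4,0],
  ],
)

```text
t: 23.6
eef_pos: [526.8, -214.0, 68.6]
tcp_rot: [3.141, -0.003, 2.92]
ft_force: [-0.4, 0.0, -4.1]
opening: 0.584
grip_force: 30.0
```

carry_out(
  series=[
    [0,0,-0.2,0],
    [0,0,-0.1,0],
    [0,0,-0.1,0],
    [0,0,-0.08,0],
    [0,0,-0.08,0],
  ],
)

```text
t: 24.1
eef_pos: [529.0, -215.0, 43.1]
tcp_rot: [-3.141, 0.001, 2.92]
ft_force: [-0.3, 0.4, -4.1]
opening: 0.585
grip_force: 30.0
```

```bash
python3 - <<'E'
from v import *
s=env.state();print(s['eef_pos'],s['tcp_rot'],s['ft_force'],s['moment'],s['t'])
im,C=snap('wrist','w14')
g=cv2.imread('pics/w14.png')
print([int(v) for v in g[160:260:2,250].mean(1)])
yaw=s['tcp_rot'][2]
for th in(60,70,80,90):print(th,corners(C,s['eef_pos'],yaw,np.radians(th),65).round()[[4,6,5,7]].tolist())
E
```

```text
[ 529.02911373 -215.00054262   43.06994526] [-3.14141183e+00  9.56520449e-04  2.92005098e+00] [-0.25243852  0.35777386 -4.13105849] [ 0.01840105  0.11604488 -0.0273598 ] 24.1
[61, 60, 60, 72, 122, 124, 121, 122, 127, 128, 125, 122, 124, 125, 125, 105, 64, 66, 66, 67, 68, 67, 67, 67, 68, 67, 67, 67, 67, 66, 66, 67, 66, 67, 67, 67, 68, 67, 67, 67, 67, 67, 67, 67, 68, 68, 66, 67, 68, 66]
60 [[180.0, 275.0], [197.0, 178.0], [321.0, 275.0], [305.0, 178.0]]
70 [[180.0, 259.0], [199.0, 180.0], [321.0, 259.0], [303.0, 180.0]]
80 [[181.0, 242.0], [201.0, 184.0], [321.0, 242.0], [301.0, 184.0]]
90 [[182.0, 226.0], [202.0, 190.0], [319.0, 226.0], [300.0, 190.0]]
```

carry_out(
  series=[
    [0,0,-0.08,0],
    [0,0,-0.08,0],
    [0,0,-0.06,0],
    [0,0,-0.06,0],
    [0,0,0,0],
  ],
)

```text
t: 24.65
eef_pos: [527.9, -214.7, 29.7]
tcp_rot: [3.141, -0.001, 2.92]
ft_force: [-9.9, 1.9, 12.0]
opening: 0.584
grip_force: 30.0
```

carry_out(
  series=[
    [0,0,-0.06,0],
    [0,0,-0.06,0],
    [0,0,0,0],
    [0,0,0,0],
    [0,0,0,0],
  ],
)

```text
t: 25.15
eef_pos: [527.6, -214.6, 23.7]
tcp_rot: [3.141, -0.002, 2.92]
ft_force: [-10.8, 2.2, 14.7]
opening: 0.591
grip_force: 30.0
```

```bash
python3 - <<'E'
from v import *
s=env.state();print(s['eef_pos'],s['tcp_rot'],s['ft_force'],s['moment'],s['t'])
im,C=snap('wrist','w15')
g=cv2.imread('pics/w15.png')
print([int(v) for v in g[160:300:2,250].mean(1)])
for r in range(190,240,8):print(r,[int(v) for v in g[r,150:352:5].mean(1)])
E
```

```text
[ 527.61546687 -214.63051132   23.74107991] [ 3.14135646e+00 -1.80841776e-03  2.92008477e+00] [-10.81764633   2.19392756  14.73243812] [ 0.18734878  1.43167932 -0.05038602] 25.15
[57, 61, 63, 64, 64, 63, 63, 62, 82, 128, 126, 124, 127, 123, 70, 65, 66, 70, 70, 72, 70, 71, 71, 72, 71, 72, 71, 71, 70, 70, 70, 72, 70, 70, 70, 71, 69, 71, 70, 71, 70, 70, 71, 69, 71, 67, 66, 65, 66, 65, 67, 70, 71, 71, 70, 68, 58, 61, 62, 66, 64, 65, 66, 66, 67, 67, 67, 67, 67, 65]
190 [130, 130, 129, 129, 129, 129, 129, 129, 129, 108, 65, 66, 66, 66, 65, 65, 65, 65, 65, 66, 65, 66, 65, 65, 65, 65, 64, 66, 65, 64, 63, 81, 126, 246, 245, 245, 245, 247, 245, 240, 121]
198 [129, 130, 129, 129, 129, 128, 129, 129, 129, 64, 65, 65, 70, 71, 71, 70, 71, 71, 71, 70, 72, 71, 71, 71, 70, 71, 70, 71, 70, 68, 66, 66, 113, 123, 126, 127, 126, 127, 127, 127, 127]
206 [129, 128, 128, 127, 128, 128, 128, 129, 107, 66, 66, 61, 71, 71, 71, 70, 71, 71, 69, 70, 72, 71, 70, 71, 70, 70, 71, 71, 70, 64, 65, 66, 64, 129, 128, 128, 129, 129, 129, 128, 128]
214 [133, 131, 132, 132, 131, 132, 132, 132, 64, 67, 65, 61, 71, 70, 71, 71, 70, 70, 70, 70, 71, 70, 71, 71, 69, 71, 70, 71, 70, 62, 62, 65, 65, 114, 134, 132, 133, 133, 132, 132, 132]
222 [128, 128, 129, 129, 128, 128, 128, 101, 65, 65, 62, 62, 71, 71, 71, 71, 71, 70, 70, 71, 72, 71, 70, 71, 71, 71, 70, 70, 70, 62, 62, 66, 66, 63, 129, 128, 127, 128, 128, 128, 128]
230 [129, 129, 129, 130, 129, 129, 130, 64, 66, 65, 61, 61, 69, 70, 70, 70, 71, 72, 70, 70, 71, 71, 70, 71, 72, 70, 70, 71, 71, 61, 61, 64, 66, 66, 111, 131, 132, 130, 130, 130, 131]
238 [126, 125, 126, 125, 125, 123, 53, 66, 65, 64, 61, 61, 66, 70, 70, 71, 71, 70, 70, 72, 71, 71, 70, 71, 70, 71, 70, 71, 71, 61, 61, 61, 66, 66, 67, 66, 127, 127, 127, 127, 128]
```

```bash
python3 - <<'E'
from v import *
C=env.calibration('wrist');s=env.state();P=np.array(C['pose']);K=np.array(C['K']);yaw=s['tcp_rot'][2]
tx=np.array([np.cos(yaw),np.sin(yaw),0]);g=cv2.imread('pics/w15.png').astype(int)
for r in range(240,300,4):
    print(r,[int(v) for v in g[r,140:360:5].mean(1)])
def pt(r,w):
    d=56*322.4/w;q=np.linalg.inv(K)@[251.,r,1]*d;return (P@np.r_[q,1])[:3]-s['eef_pos']-[0,0,19]
for r,w in((187,102),(262,165),(270,175)):
    v=pt(r,w);print(r,'toolx',v@tx,'z rel grip',v[2])
E
```

```text
240 [127, 127, 128, 126, 126, 127, 127, 97, 64, 66, 65, 63, 62, 62, 66, 70, 71, 70, 71, 71, 71, 71, 70, 71, 70, 71, 72, 71, 71, 71, 70, 61, 60, 62, 66, 66, 66, 26, 131, 129, 129, 130, 129, 130]
244 [47, 46, 48, 131, 130, 130, 129, 25, 67, 64, 65, 62, 62, 62, 65, 70, 70, 71, 71, 69, 70, 71, 71, 71, 70, 70, 71, 70, 70, 71, 72, 61, 61, 62, 65, 66, 66, 38, 77, 128, 128, 129, 106, 47]
248 [39, 37, 36, 130, 128, 129, 42, 27, 66, 65, 66, 61, 61, 61, 64, 71, 71, 70, 70, 71, 71, 71, 71, 70, 71, 71, 71, 71, 71, 71, 71, 61, 61, 61, 65, 65, 65, 59, 26, 122, 127, 128, 65, 37]
252 [37, 37, 35, 129, 128, 103, 26, 46, 66, 66, 66, 66, 66, 65, 65, 65, 65, 65, 66, 65, 65, 65, 66, 66, 67, 65, 65, 66, 65, 66, 65, 65, 66, 64, 66, 66, 65, 66, 26, 36, 133, 132, 56, 36]
256 [37, 37, 37, 129, 131, 21, 27, 65, 65, 66, 65, 66, 66, 65, 66, 66, 65, 66, 64, 66, 65, 66, 66, 66, 66, 66, 66, 65, 66, 65, 66, 66, 66, 66, 65, 65, 65, 65, 26, 26, 96, 132, 44, 36]
260 [39, 80, 75, 125, 47, 28, 26, 68, 67, 67, 68, 67, 67, 67, 66, 67, 66, 67, 67, 67, 66, 68, 67, 67, 67, 67, 66, 67, 66, 66, 66, 67, 65, 66, 66, 67, 66, 67, 39
[... 1127 characters left out ...]
7, 66, 67, 67, 67, 66, 67, 67, 67, 68, 66, 67, 67, 67, 68, 67, 67, 68, 67, 67, 66, 68, 67, 67, 67, 67, 67, 68, 67, 67, 66, 67, 67, 66, 68, 67, 66, 68, 68, 67, 66]
292 [77, 67, 67, 67, 66, 67, 66, 68, 66, 67, 67, 66, 66, 67, 67, 68, 67, 67, 66, 66, 67, 67, 67, 67, 67, 67, 68, 66, 67, 67, 67, 67, 67, 68, 67, 67, 67, 67, 67, 66, 67, 67, 66, 67]
296 [77, 65, 66, 66, 66, 67, 66, 65, 66, 65, 65, 66, 66, 66, 67, 66, 66, 67, 66, 68, 66, 67, 67, 66, 66, 66, 66, 68, 65, 66, 65, 66, 66, 66, 66, 66, 66, 66, 67, 66, 66, 66, 65, 66]
187 toolx 28.657104812929017 z rel grip -20.111993539785725
262 toolx 21.35770975044155 z rel grip 51.986244054977035
270 toolx 21.88721683845015 z rel grip 58.325292188551515
```

carry_out(
  series=[
    [0,0,-0.05,0],
    [0,0,-0.05,0],
    [0,0,0,0],
    [0,0,0,0],
    [0,0,0,0],
  ],
)

```text
t: 25.7
eef_pos: [527.8, -214.7, 18.6]
tcp_rot: [3.141, -0.001, 2.92]
ft_force: [-10.6, 2.9, 11.6]
opening: 0.588
grip_force: 30.0
```

carry_out(
  series=[
    [0,0,0,0],
    [0,0,0,0],
    [0,0,0,0],
    [0,0,0,0],
    [0,0,0,0],
  ],
  fingers=-0.6,
)

```text
t: 26.2
eef_pos: [528.9, -214.9, 17.7]
tcp_rot: [3.141, 0.0, 2.92]
ft_force: [-0.3, 0.2, 0.3]
opening: 0.8
grip_force: 0.0
```

```bash
cat >> v.py <<'E'
def pt(C,s,r,w,c=251.):
    P=np.array(C['pose']);K=np.array(C['K']);yaw=s['tcp_rot'][2];tx=np.array([np.cos(yaw),np.sin(yaw),0])
    q=np.linalg.inv(K)@[c,r,1]*(56*322.4/w);v=(P@np.r_[q,1])[:3]-s['eef_pos']-[0,0,19];return v@tx,v[2]
E
python3 - <<'E'
from v import *
s=env.state();print(s['eef_pos'],s['tcp_rot'],s['ft_force'],s['opening'],s['t'])
im,C=snap('wrist','w16')
g=cv2.imread('pics/w16.png').astype(int)
print([int(v) for v in g[160:300:2,250].mean(1)])
for r in range(180,272,8):print(r,[int(v) for v in g[r,150:352:4].mean(1)])
yaw=s['tcp_rot'][2];T=s['eef_pos'].copy();T[2]=43-19
for b in(55,60,65,70):print(b,corners(C,T,yaw,np.pi/2,b).round()[[4,6,5,7]].tolist())
E
```

```text
[ 528.87505381 -214.90547079   17.72184877] [3.14147843e+00 5.82492983e-05 2.92003711e+00] [-0.33486949  0.15346585  0.32879061] 0.8004712162251281 26.2
[58, 66, 68, 68, 69, 69, 69, 68, 69, 80, 79, 79, 79, 79, 79, 79, 79, 79, 79, 79, 77, 69, 70, 76, 77, 78, 78, 78, 79, 78, 78, 78, 78, 78, 78, 78, 78, 78, 77, 77, 77, 77, 77, 77, 78, 78, 78, 77, 78, 77, 78, 78, 78, 78, 78, 74, 63, 65, 67, 71, 68, 71, 71, 73, 73, 73, 73, 72, 72, 71]
180 [139, 139, 139, 139, 139, 138, 139, 139, 138, 139, 139, 136, 67, 70, 70, 74, 79, 80, 80, 79, 79, 80, 79, 80, 80, 79, 80, 79, 79, 79, 80, 79, 79, 79, 79, 80, 67, 69, 68, 143, 247, 246, 246, 246, 246, 247, 246, 247, 247, 247, 247]
188 [141, 141, 142, 142, 141, 141, 141, 141, 141, 142, 105, 69, 70, 68, 67, 73, 80, 79, 80, 79, 78, 80, 79, 79, 78, 79, 79, 80, 79, 79, 78, 79, 79, 79, 79, 79, 67, 67, 69, 70, 66, 211, 248, 250, 254, 250, 247, 247, 247, 247, 247]
196 [139, 139, 138, 139, 138, 139, 139, 139, 140, 68, 69, 69, 68, 67, 66, 72, 79, 79, 78, 79, 78, 79, 79, 79, 78, 79, 78, 80, 79, 79, 78, 79, 78, 78, 79, 79, 67, 66, 68, 69, 70, 68, 96, 138, 137, 137, 13
[... 1533 characters left out ...]
 29, 29]
260 [30, 29, 33, 37, 36, 36, 36, 36, 74, 78, 78, 77, 77, 78, 78, 77, 78, 77, 77, 77, 77, 77, 78, 77, 78, 78, 78, 78, 78, 77, 77, 76, 78, 79, 78, 77, 78, 78, 77, 77, 78, 78, 78, 46, 38, 36, 36, 36, 39, 28, 29]
268 [29, 36, 35, 37, 36, 37, 37, 40, 104, 78, 78, 78, 77, 77, 77, 77, 78, 77, 78, 78, 77, 78, 78, 78, 77, 78, 77, 78, 78, 78, 78, 77, 77, 78, 77, 77, 76, 77, 78, 77, 78, 78, 77, 127, 36, 37, 37, 37, 37, 37, 28]
55 [[177.0, 208.0], [200.0, 175.0], [324.0, 208.0], [302.0, 175.0]]
60 [[178.0, 220.0], [200.0, 184.0], [323.0, 220.0], [302.0, 184.0]]
65 [[179.0, 232.0], [201.0, 193.0], [323.0, 232.0], [301.0, 193.0]]
70 [[180.0, 244.0], [201.0, 201.0], [322.0, 244.0], [301.0, 201.0]]
```

carry_out(
  series=[
    [0,0,0.12,0],
    [0.08,-0.02,0.12,0],
    [0,0,0,0],
    [0,0,0,0],
    [0,0,0,0],
  ],
)

```text
t: 26.75
eef_pos: [532.7, -215.8, 29.8]
tcp_rot: [3.141, -0.0, 2.92]
ft_force: [0.4, 0.3, 0.1]
opening: 0.799
grip_force: 0.0
```

carry_out(
  series=[
    [0,0,0,0],
    [0,0,0,0],
    [0,0,0,0],
    [0,0,0,0],
    [0,0,0,0],
  ],
  fingers=1,
)

```text
t: 27.25
eef_pos: [532.7, -215.9, 29.7]
tcp_rot: [3.141, -0.0, 2.92]
ft_force: [-0.5, -0.5, -1.3]
opening: 0.585
grip_force: 30.0
```

carry_out(
  series=[
    [0,0,0.5,0],
    [0,0,1,0],
    [0,0,1,0],
    [0,0,0.9,0],
    [0.2,-0.06,0,0],
  ],
)

```text
t: 27.75
eef_pos: [544.0, -219.5, 205.6]
tcp_rot: [-3.139, 0.008, 2.92]
ft_force: [1.0, 0.2, -3.8]
opening: 0.587
grip_force: 30.0
```

carry_out(
  series=[
    [0.5,-0.15,0,0],
    [0.53,-0.15,0,0],
    [0,0,-0.15,0],
    [0,0,-0.12,0],
    [0,0,0,0],
  ],
)

```text
t: 28.25
eef_pos: [593.3, -233.4, 184.4]
tcp_rot: [3.141, -0.003, 2.92]
ft_force: [-0.2, 0.5, -3.6]
opening: 0.592
grip_force: 30.0
```

```bash
python3 - <<'E'
from v import *
s=env.state();print(s['eef_pos'],s['tcp_rot'],s['ft_force'],s['moment'],s['opening'],s['t'])
D=np.radians
th=D(np.linspace(0,80,21));t,b=42,34;d=t*np.cos(th)+b*np.sin(th);h=b*np.cos(th)-t*np.sin(th)
dd=np.diff(d)/50;print('start',d[0],150+h[0],'end',d[-1],150+h[-1]);print(np.round(np.c_[-.9755*dd,.2198*dd,np.diff(h)/50,0*dd],3).tolist())
E
```

```text
[ 593.2706958  -233.44419589  184.41021522] [ 3.14068919e+00 -3.13691818e-03  2.91995344e+00] [-0.19857767  0.50910336 -3.61878182] [-0.00778349  0.07242128 -0.00538694] 0.59237468422612 28.25
start 42.0 184.0 end 40.77668706442615 114.5421124141629
[[-0.044, 0.01, -0.06, 0.0], [-0.04, 0.009, -0.063, 0.0], [-0.036, 0.008, -0.066, 0.0], [-0.031, 0.007, -0.068, 0.0], [-0.026, 0.006, -0.07, 0.0], [-0.022, 0.005, -0.072, 0.0], [-0.017, 0.004, -0.074, 0.0], [-0.012, 0.003, -0.075, 0.0], [-0.006, 0.001, -0.075, 0.0], [-0.001, 0.0, -0.075, 0.0], [0.004, -0.001, -0.075, -0.0], [0.009, -0.002, -0.075, -0.0], [0.014, -0.003, -0.074, -0.0], [0.019, -0.004, -0.073, -0.0], [0.024, -0.005, -0.071, -0.0], [0.029, -0.006, -0.069, -0.0], [0.033, -0.008, -0.067, -0.0], [0.038, -0.009, -0.065, -0.0], [0.042, -0.01, -0.062, -0.0], [0.046, -0.01, -0.059, -0.0]]
```

carry_out(
  series=[
    [-0.02,0.005,-0.1,0],
    [-0.04,0.009,-0.063,0],
    [-0.036,0.008,-0.066,0],
    [-0.031,0.007,-0.068,0],
    [-0.026,0.006,-0.07,0],
  ],
)

```text
t: 28.75
eef_pos: [586.5, -232.1, 170.0]
tcp_rot: [-3.141, 0.003, 2.92]
ft_force: [-5.7, 1.8, 12.8]
opening: 0.587
grip_force: 30.0
```

carry_out(
  series=[
    [-0.022,0.005,-0.072,0],
    [-0.017,0.004,-0.074,0],
    [-0.012,0.003,-0.075,0],
    [-0.006,0.001,-0.075,0],
    [-0.001,0,-0.075,0],
  ],
)

```text
t: 29.25
eef_pos: [583.0, -231.3, 151.0]
tcp_rot: [-3.141, 0.001, 2.92]
ft_force: [-9.5, 3.4, 11.2]
opening: 0.587
grip_force: 30.0
```

```bash
python3 - <<'E'
from v import *
s=env.state();print(s['eef_pos'],s['tcp_rot'],s['ft_force'],s['moment'],s['opening'],s['t'])
im,C=snap('wrist','w17')
g=cv2.imread('pics/w17.png').astype(int)
print([int(v) for v in g[100:300:2,250].mean(1)])
for r in range(130,290,8):print(r,[int(v) for v in g[r,150:352:5].mean(1)])
yaw=s['tcp_rot'][2]
for th in(90,110,130,150):print(th,corners(C,s['eef_pos'],yaw,np.radians(th),50).round().tolist())
E
```

```text
[ 582.98711356 -231.30487222  151.03665012] [-3.14128083e+00  7.99126472e-04  2.92010816e+00] [-9.47281763  3.42455709 11.24608376] [0.43460917 0.81436755 0.10112126] 0.5866068694207145 29.25
[228, 210, 238, 235, 239, 231, 117, 104, 103, 103, 105, 105, 102, 103, 105, 105, 103, 102, 105, 105, 104, 103, 106, 106, 106, 101, 102, 103, 106, 103, 104, 103, 99, 61, 57, 57, 57, 57, 57, 58, 58, 58, 58, 58, 58, 58, 57, 58, 58, 59, 58, 58, 58, 58, 58, 59, 59, 61, 59, 60, 59, 60, 60, 58, 59, 59, 61, 59, 60, 60, 61, 60, 61, 61, 61, 61, 61, 63, 63, 62, 62, 62, 62, 62, 62, 60, 47, 46, 50, 53, 50, 53, 52, 52, 53, 53, 53, 53, 53, 52]
130 [65, 88, 90, 90, 85, 73, 74, 105, 107, 107, 106, 106, 105, 106, 106, 105, 105, 105, 106, 105, 105, 104, 193, 234, 233, 233, 234, 234, 233, 234, 233, 233, 233, 233, 233, 233, 234, 233, 129, 103, 72]
138 [66, 87, 88, 91, 88, 74, 73, 106, 105, 105, 105, 105, 105, 105, 105, 105, 105, 105, 105, 105, 105, 104, 236, 235, 235, 235, 235, 235, 236, 235, 236, 236, 236, 236, 236, 236, 237, 237, 99, 106, 73]
146 [68, 86, 87, 89, 89, 74, 72, 107, 107, 106, 106, 106, 107, 107, 106,
[... 2966 characters left out ...]

282 [53, 52, 52, 52, 51, 51, 51, 51, 52, 52, 52, 51, 51, 52, 52, 52, 53, 51, 52, 52, 53, 52, 51, 52, 51, 52, 53, 52, 51, 52, 51, 52, 52, 51, 51, 52, 52, 52, 53, 54, 52]
90 [[191.0, 375.0], [310.0, 375.0], [207.0, 303.0], [295.0, 303.0], [180.0, 191.0], [321.0, 191.0], [201.0, 164.0], [301.0, 164.0]]
110 [[183.0, 381.0], [318.0, 381.0], [203.0, 332.0], [299.0, 332.0], [186.0, 165.0], [315.0, 165.0], [205.0, 180.0], [297.0, 180.0]]
130 [[175.0, 367.0], [326.0, 367.0], [198.0, 358.0], [304.0, 358.0], [193.0, 156.0], [309.0, 156.0], [207.0, 200.0], [295.0, 200.0]]
150 [[169.0, 329.0], [332.0, 329.0], [191.0, 376.0], [311.0, 376.0], [199.0, 159.0], [303.0, 159.0], [209.0, 224.0], [293.0, 224.0]]
```

carry_out(
  series=[
    [0.004,-0.001,-0.075,0],
    [0.009,-0.002,-0.075,0],
    [0.014,-0.003,-0.074,0],
    [0.019,-0.004,-0.073,0],
    [0.024,-0.005,-0.071,0],
  ],
)

```text
t: 29.8
eef_pos: [586.0, -232.0, 132.2]
tcp_rot: [-3.142, -0.001, 2.92]
ft_force: [-11.2, 2.6, 9.8]
opening: 0.591
grip_force: 30.0
```

carry_out(
  series=[
    [0.029,-0.006,-0.069,0],
    [0.033,-0.008,-0.067,0],
    [0.038,-0.009,-0.065,0],
    [0.042,-0.01,-0.062,0],
    [0.046,-0.01,-0.059,0],
  ],
)

```text
t: 30.3
eef_pos: [595.1, -234.0, 115.7]
tcp_rot: [3.141, -0.002, 2.92]
ft_force: [-10.9, 1.6, 8.4]
opening: 0.59
grip_force: 30.0
```

```bash
python3 - <<'E'
from v import *
s=env.state();print(s['eef_pos'],s['tcp_rot'],s['ft_force'],s['moment'],s['opening'],s['t'])
im,C=snap('wrist','w18')
g=cv2.imread('pics/w18.png').astype(int)
print([int(v) for v in g[130:300:2,250].mean(1)])
for r in range(154,270,8):print(r,[int(v) for v in g[r,150:352:4].mean(1)])
yaw=s['tcp_rot'][2]
for th in(150,160,170,180):print(th,[corners(C,s['eef_pos'],yaw,np.radians(th),b).round()[[0,1,4,5]].tolist() for b in(55,65)])
E
```

```text
[ 595.06168247 -233.99473866  115.67987129] [ 3.14138020e+00 -2.04227133e-03  2.91993257e+00] [-10.85414326   1.55842545   8.41282364] [0.29525575 1.09782204 0.06025653] 0.5902725346327201 30.3
[106, 103, 106, 105, 106, 104, 101, 102, 103, 105, 104, 104, 104, 103, 98, 57, 54, 53, 54, 54, 54, 53, 53, 54, 54, 54, 53, 53, 52, 54, 53, 54, 55, 52, 54, 54, 54, 53, 53, 54, 53, 55, 55, 54, 54, 53, 55, 52, 53, 53, 54, 54, 54, 54, 54, 53, 53, 53, 54, 54, 54, 54, 54, 54, 54, 54, 53, 54, 54, 54, 53, 47, 47, 49, 52, 50, 53, 53, 53, 53, 53, 55, 53, 53, 51]
154 [88, 89, 89, 73, 74, 74, 95, 104, 103, 104, 104, 103, 104, 104, 104, 103, 104, 104, 105, 105, 105, 104, 104, 104, 104, 104, 104, 104, 102, 234, 232, 232, 233, 232, 232, 232, 232, 232, 232, 233, 233, 232, 233, 233, 233, 233, 232, 233, 233, 234, 124]
162 [88, 89, 89, 75, 74, 73, 87, 106, 105, 107, 106, 106, 62, 54, 54, 54, 53, 53, 54, 52, 54, 53, 54, 54, 54, 54, 53, 54, 52, 52, 53, 52, 52, 53, 52, 54, 52, 53, 49, 235, 233, 232, 233, 233, 233, 233, 233, 233, 233, 235, 102]
170 [88, 89, 89, 77, 74, 74, 78, 103, 103, 103, 102, 102, 52, 53, 54, 54
[... 2601 characters left out ...]
 56, 54, 54, 53, 53, 53, 54, 53, 54, 54, 54, 54, 54, 54, 52, 54, 52, 55, 53, 54, 53, 53, 53, 53, 55, 54, 53, 55, 52, 54, 54, 54, 21, 23, 22, 19, 22, 62]
150 [[[166.0, 343.0], [335.0, 343.0], [198.0, 165.0], [304.0, 165.0]], [[160.0, 377.0], [341.0, 377.0], [195.0, 178.0], [306.0, 178.0]]]
160 [[[164.0, 315.0], [337.0, 315.0], [200.0, 169.0], [302.0, 169.0]], [[156.0, 345.0], [345.0, 345.0], [198.0, 179.0], [304.0, 179.0]]]
170 [[[163.0, 282.0], [338.0, 282.0], [202.0, 174.0], [300.0, 174.0]], [[155.0, 305.0], [346.0, 305.0], [200.0, 181.0], [302.0, 181.0]]]
180 [[[164.0, 248.0], [337.0, 248.0], [204.0, 182.0], [298.0, 182.0]], [[156.0, 263.0], [345.0, 263.0], [201.0, 186.0], [301.0, 186.0]]]
```

```bash
python3 - <<'E'
from v import *
C=env.calibration('wrist');s=env.state();g=cv2.cvtColor(cv2.imread('pics/w18.png'),cv2.COLOR_BGR2GRAY).astype(float)
L=[];Rr=[]
def edge(r,a,b):
    seg=g[r,a:b];d=np.abs(np.diff(cv2.GaussianBlur(seg[None],(1,1),0)[0]));i=d.argmax();return a+i+.5
for r in range(164,200,4):print(r,edge(r,186,215),edge(r,294,330))
for r,w in((160,106),(160,108)):print(pt(C,s,r,w))
E
```

```text
164 196.5 305.5
168 195.5 305.5
172 195.5 310.5
176 194.5 311.5
180 193.5 309.5
184 192.5 310.5
188 191.5 310.5
192 190.5 311.5
196 189.5 312.5
(np.float64(44.146009504088155), np.float64(-17.44877502862586))
(np.float64(44.69526503673659), np.float64(-14.328670541097765))
```

carry_out(
  series=[
    [0.05,-0.011,-0.034,0],
    [0.05,-0.011,-0.034,0],
    [0.05,-0.011,-0.034,0],
    [0.05,-0.011,-0.034,0],
    [0.05,-0.011,-0.034,0],
  ],
)

```text
t: 30.85
eef_pos: [607.0, -236.6, 106.7]
tcp_rot: [3.141, -0.004, 2.92]
ft_force: [-12.5, 2.3, 6.0]
opening: 0.585
grip_force: 30.0
```

```bash
cat >> v.py <<'E'
def mouth(n,lo=140,hi=230):
    g=cv2.GaussianBlur(cv2.cvtColor(cv2.imread(f'pics/{n}.png'),cv2.COLOR_BGR2GRAY),(3,3),0).astype(float)
    col=g[lo:hi,225:275].mean(1);i=np.diff(col).argmin();r=lo+i+.5
    E=[]
    for y in range(int(r)+4,int(r)+100,8):
        m=(g[y]<66);a=251
        l=a
        while m[l]:l-=1
        q=a
        while m[q]:q+=1
        E.append((y,l,q))
    return r,E
E
python3 - <<'E'
from v import *
s=env.state();print(s['eef_pos'],s['ft_force'],s['moment'],s['t'])
snap('wrist','w19');C=env.calibration('wrist')
print(mouth('w18'));r,E=mouth('w19');print(r,E)
for w in(E[0][2]-E[0][1]-3,E[0][2]-E[0][1]-1):print(w,pt(C,s,r,w))
g=cv2.imread('pics/w19.png').astype(int);print([int(v) for v in g[230:300:2,250].mean(1)])
E
```

```text
[ 606.97753249 -236.61413757  106.718421  ] [-12.525758     2.31476682   6.00744076] [ 0.24432034  1.45904229 -0.02008714] 30.85
(np.float64(159.5), [(163, 197, 304), (171, 196, 307), (179, 194, 308), (187, 192, 310), (195, 190, 311), (203, 174, 314), (211, 184, 315), (219, 184, 317), (227, 181, 318), (235, 178, 322), (243, 171, 329), (251, 164, 339)])
157.5 [(161, 199, 302), (169, 197, 305), (177, 193, 309), (185, 190, 312), (193, 170, 318), (201, 182, 317), (209, 180, 320), (217, 177, 323), (225, 174, 326), (233, 171, 329), (241, 168, 335), (249, 165, 338)]
100 (np.float64(43.39805845755015), np.float64(-28.075055689491577))
102 (np.float64(43.982459579344074), np.float64(-24.564991536643404))
[52, 53, 52, 52, 53, 53, 51, 53, 52, 53, 52, 52, 52, 53, 52, 53, 52, 52, 52, 55, 54, 47, 48, 49, 53, 50, 52, 52, 54, 53, 53, 53, 53, 52, 51]
```

```bash
python3 - <<'E'
from v import *
C=env.calibration('wrist');s=env.state()
for n,(E,) in {'w19':([(157.5,100.5),(169,107),(185,121),(201,134),(209,139),(217,145),(225,151)],)}.items():
    P=np.array([pt(C,s,r,w-.5) for r,w in E]);print(P.round(1));k=np.polyfit(P[:,1],P[:,0],1);print('tilt from vertical deg',np.degrees(np.arctan(k[0])))
E
```

```text
[[ 43.7 -27.8]
 [ 39.7 -15.3]
 [ 36.4   6. ]
 [ 33.6  21.9]
 [ 31.9  27.4]
 [ 30.6  33.4]
 [ 29.5  38.8]]
tilt from vertical deg -11.459736688294658
```

carry_out(
  series=[
    [0.05,-0.011,-0.015,0],
    [0.05,-0.011,-0.015,0],
    [0.04,-0.009,-0.01,0],
    [0,0,0,0],
    [0,0,0,0],
  ],
)

```text
t: 31.4
eef_pos: [613.5, -238.0, 104.1]
tcp_rot: [3.141, -0.005, 2.92]
ft_force: [-13.0, 1.7, 0.5]
opening: 0.588
grip_force: 30.0
```

```bash
python3 - <<'E'
from v import *
s=env.state();print(s['eef_pos'],s['ft_force'],s['t'])
snap('wrist','w20');C=env.calibration('wrist')
r,E=mouth('w20');print(r,E)
P=np.array([pt(C,s,r,E[0][2]-E[0][1]-3)]+[pt(C,s,y,q-l-1.5) for y,l,q in E[1:9]]);print(P.round(1))
P=P[P[:,1].argsort()];k=np.polyfit(P[:,1],P[:,0],1);print(np.degrees(np.arctan(k[0])))
E
```

```text
[ 613.48746808 -238.02059887  104.08702442] [-12.99616433   1.6535237    0.45930776] 31.4
156.5 [(160, 200, 301), (168, 196, 305), (176, 192, 311), (184, 169, 319), (192, 168, 319), (200, 177, 323), (208, 173, 327), (216, 169, 331), (224, 165, 335), (232, 161, 342), (240, 158, 351), (248, 159, 344)]
[[ 43.7 -31.6]
 [ 40.5 -13.8]
 [ 39.6   1.2]
 [ 43.7  33.3]
 [ 41.   34.9]
 [ 36.9  31.7]
 [ 36.   38.7]
 [ 35.1  45.1]
 [ 34.4  50.8]]
-4.57492957868071
```

carry_out(
  series=[
    [0.04,-0.009,0,0],
    [0.03,-0.007,0,0],
    [0,0,0,0],
    [-0.2,0.06,0,0],
    [-0.3,0.09,0,0],
  ],
)

```text
t: 31.95
eef_pos: [594.2, -231.9, 104.3]
tcp_rot: [3.142, 0.001, 2.92]
ft_force: [0.5, 0.5, -3.7]
opening: 0.587
grip_force: 30.0
```

carry_out(
  series=[
    [-0.35,0.1,0,0],
    [-0.27,0.08,-0.2,0],
    [0,0,-0.4,0],
    [0,0,-0.4,0],
    [0,0,-0.1,0],
  ],
)

```text
t: 32.45
eef_pos: [562.5, -222.5, 47.9]
tcp_rot: [3.141, -0.002, 2.92]
ft_force: [0.1, 0.2, -3.4]
opening: 0.587
grip_force: 30.0
```

carry_out(
  series=[
    [0,0,-0.06,0],
    [0,0,-0.06,0],
    [0,0,-0.04,0],
    [0,0,-0.04,0],
    [0,0,0,0],
  ],
)

```text
t: 32.95
eef_pos: [563.7, -223.0, 39.5]
tcp_rot: [3.142, 0.0, 2.92]
ft_force: [-0.2, -0.2, -3.6]
opening: 0.584
grip_force: 30.0
```

```bash
python3 - <<'E'
from v import *
s=env.state();print(s['eef_pos'],s['ft_force'],s['moment'],s['t'])
snap('wrist','w21');C=env.calibration('wrist')
r,E=mouth('w21');print(r,E)
print(pt(C,s,r,E[0][2]-E[0][1]-3))
E
```

```text
[ 563.66909317 -222.98131848   39.50502162] [-0.24746121 -0.1612047  -3.55666937] [ 0.00693554 -0.03867449 -0.00816493] 32.95
155.5 [(159, 200, 300), (167, 195, 306), (175, 190, 311), (183, 186, 316), (191, 181, 321), (199, 176, 326), (207, 171, 331), (215, 166, 336), (223, 161, 341), (231, 161, 341), (239, 162, 340), (247, 162, 340)]
(np.float64(43.80767193407691), np.float64(-33.78688754198217))
```

carry_out(
  series=[
    [0,0,-0.04,0],
    [0,0,-0.04,0],
    [0,0,-0.04,0],
    [0,0,0,0],
    [0,0,0,0],
  ],
)

```text
t: 33.5
eef_pos: [563.6, -223.0, 33.3]
tcp_rot: [3.141, -0.0, 2.92]
ft_force: [0.7, 0.1, -3.9]
opening: 0.585
grip_force: 30.0
```

```bash
python3 - <<'E'
from v import *
s=env.state();print(s['eef_pos'],s['ft_force'],s['moment'],s['t'])
C=env.calibration('wrist');a=pt(C,s,155.5,98.5);b=pt(C,s,225,179);print(a,b,np.degrees(np.arctan2(a[0]-b[0],b[1]-a[1])))
E
```

```text
[ 563.63044855 -222.96320477   33.3237518 ] [ 0.7461429   0.10741297 -3.9311498 ] [ 0.02022243 -0.03023096  0.00957288] 33.5
(np.float64(44.32155367640785), np.float64(-31.026705436472035)) (np.float64(36.76743431776122), np.float64(56.59210578724719)) 4.9276120651224335
```

carry_out(
  series=[
    [0,0,-0.04,0],
    [0,0,-0.02,0],
    [0,0,-0.02,0],
    [0,0,0,0],
    [0,0,0,0],
  ],
)

```text
t: 34.0
eef_pos: [563.7, -223.0, 30.5]
tcp_rot: [-3.142, 0.001, 2.92]
ft_force: [-4.1, 2.3, 8.7]
opening: 0.587
grip_force: 30.0
```

carry_out(
  series=[
    [0,0,-0.02,0],
    [0,0,-0.02,0],
    [0,0,0,0],
    [0,0,0,0],
    [0,0,0,0],
  ],
)

```text
t: 34.5
eef_pos: [563.7, -223.0, 30.4]
tcp_rot: [-3.141, 0.001, 2.92]
ft_force: [-11.2, 4.5, 30.3]
opening: 0.589
grip_force: 30.0
```

carry_out(
  series=[
    [0,0,-0.02,0],
    [0,0,-0.02,0],
    [0,0,0,0],
    [0,0,0,0],
    [0,0,0,0],
  ],
)

```text
t: 35.0
eef_pos: [564.5, -223.2, 29.7]
tcp_rot: [-3.141, 0.004, 2.92]
ft_force: [-12.0, 6.1, 41.9]
opening: 0.587
grip_force: 30.0
```

carry_out(
  series=[
    [0,0,0.05,0],
    [0,0,0.02,0],
    [0,0,0,0],
    [0,0,0,0],
    [0,0,0,0],
  ],
)

```text
t: 35.5
eef_pos: [564.3, -223.2, 29.9]
tcp_rot: [-3.141, 0.002, 2.92]
ft_force: [-1.8, 2.4, 12.5]
opening: 0.587
grip_force: 30.0
```

carry_out(
  series=[
    [0,0,0,0],
    [0,0,0,0],
    [0,0,0,0],
    [0,0,0,0],
    [0,0,0,0],
  ],
  fingers=-0.6,
)

```text
t: 36.0
eef_pos: [563.5, -223.0, 28.7]
tcp_rot: [3.141, -0.0, 2.92]
ft_force: [0.3, -0.6, -0.9]
opening: 0.799
grip_force: 0.0
```

```bash
python3 - <<'E'
from v import *
s=env.state();print(s['eef_pos'],s['ft_force'],s['opening'],s['t'])
snap('wrist','w22');C=env.calibration('wrist')
r,E=mouth('w22');print(r,E)
g=cv2.imread('pics/w22.png').astype(int);print([int(v) for v in g[150:290:2,250].mean(1)])
yaw=s['tcp_rot'][2];tx=np.array([np.cos(yaw),np.sin(yaw),0]);T=s['eef_pos'].copy();T[2]=105-45-19
for off in(10,15,20):print(off,corners(C,T+tx*off,yaw,np.pi,45).round()[[0,1,2,4,5]].tolist())
E
```

```text
[ 563.54770475 -222.99548812   28.7007516 ] [ 0.34215972 -0.58926939 -0.8826957 ] 0.7991683819101224 36.0
154.5 [(158, 200, 301), (166, 192, 308), (174, 185, 316), (182, 178, 323), (190, 170, 331), (198, 163, 339), (206, 161, 341), (214, 161, 341), (222, 162, 340), (230, 163, 339), (238, 156, 346), (246, 148, 354)]
[113, 113, 102, 52, 54, 53, 55, 54, 55, 54, 54, 54, 54, 54, 54, 54, 55, 54, 55, 54, 55, 55, 54, 54, 55, 54, 60, 61, 63, 61, 61, 62, 60, 61, 60, 61, 61, 61, 61, 62, 60, 61, 60, 61, 61, 62, 60, 60, 61, 61, 60, 61, 60, 60, 61, 60, 61, 61, 61, 62, 58, 50, 50, 53, 56, 54, 56, 56, 57, 58]
10 [[160.0, 222.0], [341.0, 222.0], [172.0, 369.0], [202.0, 166.0], [299.0, 166.0]]
15 [[159.0, 207.0], [342.0, 207.0], [171.0, 358.0], [202.0, 157.0], [300.0, 157.0]]
20 [[158.0, 191.0], [343.0, 191.0], [170.0, 346.0], [202.0, 149.0], [300.0, 149.0]]
```

carry_out(
  series=[
    [0,0,0.3,0],
    [0,0,0.7,0],
    [0,0,0.8,0],
    [0,0,0.7,0],
    [0,0,0,0],
  ],
)

```text
t: 36.55
eef_pos: [565.3, -223.8, 159.8]
tcp_rot: [-3.139, 0.008, 2.92]
ft_force: [0.2, -0.7, -0.1]
opening: 0.804
grip_force: 0.0
```

carry_out(
  series=[
    [0.07,0.62,0,0],
    [0.07,0.62,0,0],
    [0.07,0.62,0,0],
    [0.07,0.62,0,0],
    [0.07,0.62,0,0],
  ],
  fingers=1,
)

```text
t: 37.05
eef_pos: [581.0, -66.7, 154.2]
tcp_rot: [3.141, -0.0, 2.92]
ft_force: [0.3, 0.5, -0.1]
opening: 0.436
grip_force: 0.0
```

carry_out(
  series=[
    [0,0,0,0],
    [0,0,0,0],
    [0,0,0,0],
    [0,0,0,0],
    [0,0,0,0],
  ],
)

```text
t: 37.55
eef_pos: [581.1, -68.8, 153.9]
tcp_rot: [3.142, -0.0, 2.919]
ft_force: [-1.0, -0.4, -0.5]
opening: 0.029
grip_force: 0.0
```

```bash
python3 - <<'E'
from v import *
np.set_printoptions(precision=1,suppress=True)
s=env.state();print(s['eef_pos'],s['tcp_rot'],s['opening'],s['t'])
o=np.array([555.8,-178.7]);J=np.array([[.9755,-.2198],[.2198,.9755]])
im,C=snap('wrist','w23')
for n,z in(('slide_grip',86),('vase',105),('gate',57)):
    for r in env.look_for('wrist',n)[:3]:
        p=atz(C,r['position'],z);print(n,r['conf'],p,J@(p[:2]-o))
print(J@(s['eef_pos'][:2]-o))
hs=cv2.cvtColor(cv2.imread('pics/w23.png'),cv2.COLOR_BGR2HSV)
x,y=proj(C,[*(o+J.T@[0,73.4]),86]).astype(int);print('grip px',x,y)
b=cv2.imread('pics/w23.png').astype(int)
for yy in range(y-24,y+25,3):print(yy,[f'{v[2]}/{v[0]}' for v in b[yy,x-35:x+36:5]])
E
```

```text
[581.1 -68.8 153.9] [ 3.1 -0.   2.9] 0.029239282062099838 37.55
slide_grip 0.9 [ 555.1 -100.6   86. ] [-17.9  76. ]
slide_grip 0.62 [449.4 -82.3  86. ] [-125.    70.6]
vase 0.97 [509.6  91.8 105. ] [-104.6  253.7]
vase 0.92 [ 540.3 -199.   105. ] [-10.6 -23.2]
vase 0.15 [ 537.5 -125.4  105. ] [-29.5  48. ]
gate 0.91 [ 559.5 -105.5   57. ] [-12.5  72.2]
[  0.5 112.7]
grip px 200 200
176 ['169/164', '157/151', '137/130', '118/113', '132/127', '139/131', '140/108', '143/108', '145/111', '139/105', '143/102', '146/103', '139/117', '133/127', '170/165']
179 ['169/164', '159/153', '136/130', '122/116', '129/123', '145/89', '143/86', '147/89', '146/88', '137/83', '145/87', '148/88', '140/84', '134/129', '172/166']
182 ['167/161', '158/152', '135/130', '125/119', '128/117', '144/87', '146/88', '148/89', '142/87', '139/85', '146/87', '147/87', '138/84', '133/128', '167/161']
185 ['169/164', '163/158', '137/130', '128/122', '145/90', '144/88', '148/90', '149/90', '138/85', '143/87', '148/90', '145/89', '137/83', '134/129', '169/162']
188 ['163/157', '163/158', '138/131', '131/122', '145/88', '
[... 1392 characters left out ...]
138/131', '167/162']
215 ['165/159', '164/160', '138/131', '139/134', '115/109', '140/133', '141/135', '139/132', '142/135', '143/135', '142/136', '142/135', '139/133', '139/131', '167/161']
218 ['164/157', '165/158', '140/132', '139/133', '115/110', '139/133', '140/133', '139/133', '141/135', '141/135', '142/136', '143/136', '140/133', '137/132', '164/159']
221 ['163/158', '164/158', '140/133', '138/131', '116/110', '140/132', '140/132', '139/133', '141/135', '141/134', '143/136', '141/134', '139/132', '139/131', '163/157']
224 ['165/159', '165/159', '138/131', '137/131', '116/110', '141/133', '139/132', '140/132', '141/135', '141/133', '143/135', '141/134', '140/133', '140/132', '168/162']
```

carry_out(
  series=[
    [0,0,-0.4,0],
    [0,0,-0.5,0],
    [0,0,-0.5,0],
    [0,0,-0.4,0],
    [0,0,-0.08,0],
  ],
)

```text
t: 38.25
eef_pos: [580.2, -67.9, 57.9]
tcp_rot: [3.141, -0.003, 2.92]
ft_force: [-0.1, -0.1, -0.1]
opening: 0.006
grip_force: 0.0
```

carry_out(
  series=[
    [0,0,0,0],
    [-0.031,-0.137,0,0],
    [-0.031,-0.137,0,0],
    [-0.031,-0.137,0,0],
    [-0.031,-0.137,0,0],
  ],
)

```text
t: 38.75
eef_pos: [575.5, -95.8, 61.0]
tcp_rot: [3.141, 0.002, 2.92]
ft_force: [2.3, 5.0, 2.8]
opening: 0.005
grip_force: 2.9
```

carry_out(
  series=[
    [-0.031,-0.137,0,0],
    [-0.031,-0.137,0,0],
    [-0.031,-0.137,0,0],
    [-0.031,-0.137,0,0],
    [-0.031,-0.137,0,0],
  ],
)

```text
t: 39.25
eef_pos: [567.9, -130.2, 61.0]
tcp_rot: [3.141, 0.003, 2.92]
ft_force: [3.9, 4.6, 1.8]
opening: 0.005
grip_force: 2.9
```

carry_out(
  series=[
    [-0.031,-0.137,0,0],
    [-0.031,-0.137,0,0],
    [-0.031,-0.137,0,0],
    [-0.031,-0.137,0,0],
    [0,0,0,0],
  ],
)

```text
t: 39.75
eef_pos: [561.5, -158.1, 60.9]
tcp_rot: [3.142, 0.002, 2.919]
ft_force: [0.4, -0.1, 1.0]
opening: 0.005
grip_force: 0.2
```

```bash
python3 - <<'E'
from v import *
s=env.state();o=np.array([555.8,-178.7]);J=np.array([[.9755,-.2198],[.2198,.9755]])
print(s['eef_pos'],s['ft_force'],J@(s['eef_pos'][:2]-o))
E
```

```text
[ 561.53402177 -158.14092103   60.86580209] [ 0.38752129 -0.12766295  0.9775873 ] [ 1.07465268 21.31571952]
```

carry_out(
  series=[
    [-0.018,-0.078,0,0],
    [-0.018,-0.078,0,0],
    [-0.018,-0.078,0,0],
    [-0.013,-0.059,0,0],
    [0,0,0,0],
  ],
)

```text
t: 40.25
eef_pos: [558.4, -172.1, 60.8]
tcp_rot: [3.141, 0.002, 2.92]
ft_force: [3.1, 3.1, 1.6]
opening: 0.003
grip_force: 2.2
```

carry_out(
  series=[
    [-0.01,-0.04,0,0],
    [-0.01,-0.04,0,0],
    [0,0,0,0],
    [0,0,0,0],
    [0,0,0,0],
  ],
)

```text
t: 40.75
eef_pos: [557.6, -175.4, 60.8]
tcp_rot: [3.141, 0.003, 2.92]
ft_force: [6.1, 7.9, 2.6]
opening: 0.006
grip_force: 4.9
```

```bash
python3 - <<'E'
from v import *
s=env.state();o=np.array([555.8,-178.7]);J=np.array([[.9755,-.2198],[.2198,.9755]])
print(s['eef_pos'],s['ft_force'],J@(s['eef_pos'][:2]-o))
E
```

```text
[ 557.59230011 -175.4033052    60.83739447] [6.07457486 7.86850878 2.60271109] [1.02377524 3.60987335]
```

carry_out(
  series=[
    [-0.01,-0.04,0,0],
    [-0.01,-0.04,0,0],
    [0,0,0,0],
    [0,0,0,0],
    [0,0,0,0],
  ],
)

```text
t: 41.25
eef_pos: [557.4, -175.8, 60.9]
tcp_rot: [3.137, 0.002, 2.92]
ft_force: [15.2, 35.8, 3.8]
opening: 0.005
grip_force: 19.2
```

carry_out(
  series=[
    [-0.01,-0.04,0,0],
    [-0.01,-0.04,0,0],
    [0,0,0,0],
    [0,0,0,0],
    [0,0,0,0],
  ],
)

```text
t: 41.75
eef_pos: [557.3, -176.1, 61.0]
tcp_rot: [3.133, 0.002, 2.919]
ft_force: [26.7, 63.1, 6.9]
opening: 0.006
grip_force: 33.7
```

carry_out(
  series=[
    [-0.01,-0.04,0,0],
    [0,0,0,0],
    [0,0,0,0],
    [0,0,0,0],
    [0,0,0,0],
  ],
)

```text
t: 42.25
eef_pos: [557.2, -176.3, 61.0]
tcp_rot: [3.13, 0.002, 2.919]
ft_force: [29.4, 76.1, 7.7]
opening: 0.004
grip_force: 40.9
```

carry_out(
  series=[
    [0.03,0.12,0,0],
    [0.04,0.16,0,0],
    [0.04,0.16,0,0],
    [0,0,0.3,0],
    [0,0,0.6,0],
  ],
)

```text
t: 42.75
eef_pos: [558.5, -163.6, 103.8]
tcp_rot: [3.141, -0.004, 2.92]
ft_force: [-0.0, -1.0, 0.8]
opening: 0.009
grip_force: 0.0
```

carry_out(
  series=[
    [0,0,0.8,0],
    [0,0,0.8,0],
    [0,0,0.8,0],
    [0,0,0.6,0],
    [-0.4,0,0,0],
  ],
)

```text
t: 43.25
eef_pos: [541.4, -164.9, 259.0]
tcp_rot: [-3.14, 0.007, 2.92]
ft_force: [0.3, 0.1, 0.4]
opening: 0.006
grip_force: 0.0
```

carry_out(
  series=[
    [-0.6,0,0.4,0],
    [-0.6,0,0.4,0],
    [0,0,0,0],
    [0,0,0,0],
    [0,0,0,0],
  ],
)

```text
t: 43.75
eef_pos: [479.9, -164.0, 294.4]
tcp_rot: [3.141, -0.001, 2.919]
ft_force: [0.1, 0.9, 0.0]
opening: 0.008
grip_force: 0.0
```

```bash
python3 - <<'E'
from v import *
np.set_printoptions(precision=1,suppress=True)
s=env.state();o=np.array([555.8,-178.7]);J=np.array([[.9755,-.2198],[.2198,.9755]])
print(s['eef_pos'],s['ft_force'],s['t'])
im,C=snap('wrist','w24')
for n,z in(('slide_grip',86),('vase',105),('gauge_knob',210)):
    for r in env.look_for('wrist',n)[:3]:
        p=atz(C,r['position'],z);print(n,r['conf'],p,J@(p[:2]-o))
w=lambda x,y,z:[*(o+J.T@[x,y]),z]
for y0 in(-78,-81,-84):print(y0,[proj(C,w(a,y0+b,105)).round(0).tolist() for a in(-28,28) for b in(-28,28)])
print('grip top',proj(C,w(0,-22,86)),'fence',proj(C,w(-50,-110,55)),proj(C,w(50,-110,55)))
g=cv2.imread('pics/w24.png').astype(int)
x,y=proj(C,w(0,-81,105)).astype(int)
for yy in range(y-60,y+61,8):print(yy,' '.join(f'{int(v):3d}' for v in g[yy,max(0,x-76):x+110:6].mean(1)))
print(x)
E
```

```text
[ 479.9 -164.   294.4] [0.1 0.9 0. ] 43.75
slide_grip 0.88 [ 516.7 -196.4   86. ] [-34.2 -25.9]
slide_grip 0.58 [361.4 -88.5  86. ] [-209.5   45.3]
vase 0.89 [ 518.  -247.2  105. ] [-21.8 -75.2]
vase 0.77 [493.2  93.6 105. ] [-120.9  251.9]
-78 [[163.0, 210.0], [211.0, 210.0], [166.0, 253.0], [212.0, 253.0]]
-81 [[160.0, 210.0], [208.0, 210.0], [164.0, 253.0], [210.0, 253.0]]
-84 [[158.0, 210.0], [206.0, 210.0], [161.0, 253.0], [207.0, 253.0]]
grip top [235.5 226.2] fence [168.8 181.7] [173.8 251.5]
172 150 155 157 154 154  71  73  72  74  78 112  57  59  59  60  58  59  59 103 102 102 230 229  96  62  69 119 162 164 164 164
180 153 155 156 159 163  76  74  74  91 101  85  98 117 117 116 116 117 116 102 102 101 197 228  99 117 117 228 244 245 245 245
188 160 152 151 150 128  72  74  73  93 103  86  91 121 123 123 123 123 122 102 101 101 232 228  98 123 122 251 245 246 246 246
196 156 163 166 165 139  78  79  77  74 103  94  58  58  59  58  59  59  58 102 102 101 103 100 101 121 121 250 245 245 245 245
204 161 161 161 166 161  72  75  75  76 102  57  59  58  59  58  58  59  56 101 102
[... 756 characters left out ...]
  37  37  38  38  37  36  27  37  38  36  35  36  35  36
260 152 154 155 157 163 162 164 167 166  36  37  34  36  38  38  38  37  34  37  37  37  37  35  78  50  40  36  36  35  37  33
268 161 165 166 163 163 161 163 167  39  38  36  35  37  37  38  37  35  35  35  36  36  37  33 126  49  39  37  35  34  36  38
276  57  57  55  66  57  57  57  58  62  63  63  63  63  60  47  63  64  64  63  57  57  63  64 161  70  61  64  63  64  64  64
284  62  60  61  61  61  61  61  67  65  55  71  72  71  73  65  72  71  72  71  72  72  71  72 149 116  68  71  72  72  71  72
292  60  60  61  61  61  61  61  68  37  38  39  38  37  38  37  37  38  38  58  70  47  70  71  81  61  91  72  72  72  72  71
185
```

carry_out(
  series=[
    [0,0.9,0.3,0],
    [0,0.9,0.3,0],
    [0,0.9,0.3,0],
    [0,0.9,0.3,0],
    [0,0.9,0.3,0],
  ],
)

```text
t: 44.45
eef_pos: [479.5, 63.2, 370.2]
tcp_rot: [-3.142, -0.0, 2.92]
ft_force: [0.1, -0.3, -1.1]
opening: 0.004
grip_force: 0.0
```

carry_out(
  series=[
    [0,0.9,0,0],
    [0,0.9,0,0],
    [0,0.5,0,0],
    [0,0,0,0],
    [0,0,0,0],
  ],
)

```text
t: 44.95
eef_pos: [479.7, 176.7, 369.4]
tcp_rot: [-3.141, -0.001, 2.922]
ft_force: [-0.9, 0.4, 0.1]
opening: 0.004
grip_force: 0.0
```

```bash
python3 - <<'E'
from v import *
np.set_printoptions(precision=1,suppress=True)
s=env.state();o=np.array([555.8,-178.7]);J=np.array([[.9755,-.2198],[.2198,.9755]])
print(s['eef_pos'],s['ft_force'],s['t'])
w=lambda x,y,z:[*(o+J.T@[x,y]),z]
im,C=snap('top','t25');g=im.astype(int);sat=(g.max(2)-g.min(2))
for n,p in(('vase',w(0,-81,105)),('grip',w(0,-22,86)),('fence',w(0,-110,55)),('hinge',w(105,-45,169)),('knob',w(105,95,210))):print(n,proj(C,p))
print('gray');
for y in range(120,200,2):print(y,' '.join(f'{int(v):3d}' for v in g[y,282:352:2].mean(1)))
m=((g[...,0]>150)&(g[...,0]-g[...,2]>60)&(sat>60)).astype(np.uint8)
for cam,z in(('top',0),):
  for n in('slide_grip','vase','gauge_knob','gate'):
    for r in env.look_for(cam,n)[:4]:print(n,r['conf'],np.array(r['position'])[::-1]*[512,384])
E
```

```text
[479.7 176.7 369.4] [-0.9  0.4  0.1] 44.95
vase [330.1 178.8]
grip [313.6 175.8]
fence [335.6 183.3]
hinge [329.7 144.5]
knob [292.  131.5]
gray
120 128 127 130 129 129 131 133 132 134 134 135 138 139 138 137 142 139 141 142 139 140 142 140 141 143 141 144 141 126 136 140 145 140 136 139
122 136 135 139 135 143 142 140 143 140 142 145 142 146 144 145 146 146 147 145 144 144 144 143 142 141 139 137 136 131 135 139 143 142 140 138
124 137 135 141 143 144 143 143 144 147 146 144 149 148 149 150 149 152 150 149 150 149 149 148 147 143 145 140 140 129 129 139 137 139 137 139
126 131 131 136 136 135 139 139 142 143 144 146 148 148 151 150 149 151 151 146 149 147 149 147 145 145 143 141 140 134 122 140 140 139 137 140
128 123 124 123 122 125 131 132 128 133 133 132 139 140 141 139 141 144 148 147 147 144 146 144 143 143 141 142 140 133 120 137 133 134 130 127
130 123 123 125 126 161 177 159 133 136 130 138 137 138 140 138 141 141 143 137 143 145 143 142 142 141 138 140 139 133 111 106 108 108 108 101
132 124 125 127 124 178 190 173 137 137 138 140 138 141 139 143 145 144 145 142 140 139 140
[... 4308 characters left out ...]
 226 226 228 224 217 200 169 155 192 155 139 136 140 141 138 137
194 140 144 143 144 144 146 140 136 125 126 124 131 160 177 189 193 199 186 213 226 227 226 227 228 227 190 188 194 133 139 138 138 139 136 135
196 140 141 137 141 143 142 141 141 145 142 139 135 126 127 124 140 166 172 144 181 204 216 223 226 227 166 184 186 125 130 131 129 132 131 133
198 137 137 138 140 138 140 139 141 142 142 145 143 144 144 144 138 125 124 119 119 122 135 150 180 199 141 131 136 127 131 126 128 126 126 126
slide_grip 0.67 [315.1 179.1]
vase 0.87 [163.4 240.3]
vase 0.72 [120.1 157.8]
vase 0.57 [166.4 206. ]
vase 0.54 [325.7 178.2]
gauge_knob 0.87 [311.7 144. ]
gate 0.64 [314.4 179.8]
gate 0.23 [396.6 189.3]
```

```bash
python3 -c "
from cell import env
print(env.job_done())"
```

```text
the job is handed in; nothing more can be done
None
```

I handed the job in at about 45 s: the gauge arm is back at its stop, the vase stands mouth down between gate and fence, and the slide is home against its end stop. The top camera and push forces agree, but the simulator gave no verdict; I didn't re-check the bystanders.

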